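# Scan the mounted specimens on the hand-turned carousel

### The arm

A 6-joint arm with a two-finger parallel gripper is mounted at the origin on the work surface. World frame = base frame: x ahead of the robot, y to its left, z up, the work surface at z = 0. Lengths are in m, angles in rad, forces in N, time in s.
With the tool pointing down it reaches from about 0.35 to 0.725 m from the base axis. Payload 4.3 kg.
Tool frame: the origin (TCP) lies midway between the tips of the shut fingers; the grasp point (between the pads) lies robot.pinch_z behind it (robot.pinch_z is the distance from the TCP to the grasp point, in m); y points along the fingers, z is the direction in which the jaws open and shut, and the axes are right-handed (so a half turn about y gives the same grasp; the last joint's range is limited). The gripper opens to 85 mm and grips with 20 to 120 N. Pads are 22 mm wide; open, the fingers measure 114 mm over their backs; the gripper's body (76 mm by 85 mm) begins 54 mm behind the grasp point. The pads swing forward as they close: fully open they stand 13 mm farther back than shut.
Start: joints at [1.231, 0.377, 0.081, 1.274, 0, 1.46], TCP at [0.131, 0.56, 0.231] pointing down, gripper open.
Joint ranges: [-2.72, 2.72], [-0.84, 1.66], [-1.02, 1.22], [-1.77, 2.12], [-1.37, 1.28], [-3.14, 3.14]. Speed limits (rad/s): [2.57, 2.57, 3.14, 3.14, 3.14, 3.14].

### API

Orientations are given as a unit quaternion [w, x, y, z].
In Python, from bench import monitor, vision, sign_off, robot gives the robot as it stands.
- The arm moves only by the tool play_rows, never from a script. Its argument "rows" is a list of rows, each a list of 3 entries, a list of its own where there are three numbers: the turn, a rotation vector about the world's x, y, z in rad, then the shift along the world's x, y, z in m, then the closure, from -1 (fully open) to 1 (shut). A call has 1 to 12 rows; each row shifts and turns the commanded pose from where the row before left it; what a row does not reach is not made up. A row lasts 1/8 s, in which the tool goes at most 62.5 mm and 10.7 degrees, less where a joint would pass 70% of its speed; a pose out of reach is approached as far as the arm can. A call with a gripper value outside its range is refused whole. The fingers move at their own pace and stop on an object; "newtons" is the grip in N (left out, the last holds). Time passes only in rows, so rows that do not move let the fingers close. It gives the time, the measured TCP pose, the force and the opening at its end, in the units of the state.
- monitor.get_obs(): the state, without advancing time (a new reading comes with each control period).
- vision.read_camera(name): name is "side" or "top" or "wrist"; returns (picture, depth): 420x560x3 uint8, red, green, blue; 420x560 float32, m along the optical axis (not along the pixel's ray), 0 where there is no reading.
- vision.get_calibration(name): a dict with "fovy" (degrees; the focal length in pixels is half the picture's height over the tangent of half this angle, whatever the lens; pixels are square), "cx", "cy" (the principal point, pixels), "R" (3x3) and "t" (3): a world point X has camera coordinates R X + t; the wrist camera has in their place "tool_from_camera" (4x4, takes a point from camera to tool coordinates, whose origin is the TCP and whose axes are the tool frame's). Camera axes: x right, y down, z forward; pixel columns grow to the right and rows downward; lengths in m; the calibration is good to about 2 mm. A picture is of the moment at which its call begins: read the wrist's pose just before it. get_calibration takes no time and is no camera call.
- sign_off(): hands the job in, once; it reports no verdict.
The state is a dict: "time_s": time; "joints": joint angles; "qd": joint speeds; "joint_torque": joint torques, N m; "tool_pos": TCP position; "tcp_rot": TCP orientation; "contact_force": force on the tool from outside, world axes, zero at the start; "wrist_torque": the same for the moment, N m; "width": finger opening in m.
Only numpy, scipy, OpenCV 4.12 (cv2) and the standard library are available. Lean on these libraries where they do the work, as an engineer would, in place of code of your own. Each camera call takes 0.05 s, during which the arm holds its last target.

### The job

Lay every specimen block from the mat flat in a pocket of its own on the carousel, steel strip up, then zero the counter by pressing the button in the round well with the stylus. Then turn the carousel by its crank post counter-clockwise (seen from above) through its full turn until it meets the end stop, and after that press the button in the square well with the stylus to store the scan. Finish with the specimens all lying in their pockets, the carousel still at its stop and the stylus hanging upright in its stand, leaving the jar and the dish where they are.

Things in the scene. Friction and masses are not known exactly. Their poses are not given: they have to be found in the camera images.
- carousel (a joint): angle of the round aluminium carousel (250 mm diameter) about its upright axis; grows counter-clockwise seen from above, in rad. It starts between 0 and 0.3 and meets a hard end stop at 6.6, a little over one full turn. Light friction (about 1.5 N at the crank post); stays where it is left
- hub (a point): centre of the carousel, on its axis, at the height of the pocket floors, 22 mm above the table
- crank (a point): top centre of the crank post by which the carousel is turned: a plain round upright steel post fixed on the carousel, 16 mm diameter, 73 mm tall, its top 95 mm above the table, 98 mm from the axis; it does not spin on its own, but turns easily between gripping fingers
- zero_button (a joint): travel of the zero button, m: 0 up, 0.006 fully down; it springs back. A push of about 1.2 N starts it and 5 N takes it fully down; it counts as pressed beyond 4 mm
- zero_top (a point): centre of the top of the zero button, a white round cap of 14 mm diameter at the bottom of the ROUND well (18 mm diameter, 11 mm deep from the console's flat top to the cap) with a round steel bezel; it is pressed straight down
- store_button (a joint): travel of the store button, the same as the zero button's
- store_top (a point): centre of the top of the store button, a white square cap of 14 mm at the bottom of the SQUARE well (18 mm square, 11 mm deep) with a square steel bezel, on the same console, 90 mm from the zero button; pressed straight down
- console: grey counter console, fixed, 80 (x) by 160 (y) by 40 mm high; origin at the centre of its underside; the round well lies at its y = -45 mm, the square well at y = +45 mm, a dark green display between them
- stylus: upright press stylus, 116 mm long overall, 70 g; origin at its lower tip, z up along the shaft. From the tip: white tip 8 mm diameter (14 mm long), shaft 11 mm diameter up to 60 mm, collar 30 mm diameter from 60 to 66 mm, black square grip 18 by 18 mm (sides along its x and y) from 66 to 116 mm
- stylus_tip (a point): the stylus's lower tip (its origin)
- stand_seat (a point): centre of the top of the stylus stand, a fixed aluminium block 52 by 52 by 66 mm with an upright 17 mm through hole. The parked stylus hangs upright in the hole with its collar lying on the block, tip 6 mm above the table
- jar: bystander: small closed amber glass jar with a white lid, 60 mm diameter, 60 mm tall; origin at the centre of its underside
- dish: bystander: shallow glass bowl 70 mm diameter, 28 mm tall; origin at the centre of its underside
- pocket0 (a point): centre of the floor of pocket 0 of the carousel: inside 68 mm (radial) by 40 mm, rim 4 mm wide and 4 mm high, floor 22 mm above the table; x axis as the carousel's own, the long side points along the line from the hub; it turns with the carousel, 72 degrees counter-clockwise from the crank post, 76 mm from the axis
- pocket1 (a point): centre of the floor of pocket 1 of the carousel: inside 68 mm (radial) by 40 mm, rim 4 mm wide and 4 mm high, floor 22 mm above the table; x axis as the carousel's own, the long side points along the line from the hub; it turns with the carousel, 144 degrees counter-clockwise from the crank post, 76 mm from the axis
- pocket2 (a point): centre of the floor of pocket 2 of the carousel: inside 68 mm (radial) by 40 mm, rim 4 mm wide and 4 mm high, floor 22 mm above the table; x axis as the carousel's own, the long side points along the line from the hub; it turns with the carousel, 216 degrees counter-clockwise from the crank post, 76 mm from the axis
- pocket3 (a point): centre of the floor of pocket 3 of the carousel: inside 68 mm (radial) by 40 mm, rim 4 mm wide and 4 mm high, floor 22 mm above the table; x axis as the carousel's own, the long side points along the line from the hub; it turns with the carousel, 288 degrees counter-clockwise from the crank post, 76 mm from the axis
- specimen0: black resin block with a bright steel strip in its top face, 60 (x) by 32 (y) by 30 mm high, about 0.12 kg; origin at the centre of its underside. Starts flat on a fixed black mat 4 mm thick (220 mm square). Two to four of the four are present
- specimen1: black resin block with a bright steel strip in its top face, 60 (x) by 32 (y) by 30 mm high, about 0.12 kg; origin at the centre of its underside. Starts flat on a fixed black mat 4 mm thick (220 mm square). Two to four of the four are present
- specimen2: black resin block with a bright steel strip in its top face, 60 (x) by 32 (y) by 30 mm high, about 0.12 kg; origin at the centre of its underside. Starts flat on a fixed black mat 4 mm thick (220 mm square). Two to four of the four are present
- specimen3: black resin block with a bright steel strip in its top face, 60 (x) by 32 (y) by 30 mm high, about 0.12 kg; origin at the centre of its underside. Starts flat on a fixed black mat 4 mm thick (220 mm square). Two to four of the four are present
There are look-alikes about, which are no part of the job. Leave any blue or brown look-alike of the part that bears stand_seat alone.

How it is judged:
On the way, in this order (a step that is already met when the one before it is completed fails the run):
1. every present specimen lies flat in a carousel pocket, before the carousel is turned (((horizontal distance between specimen0 and pocket0 below 0.01 m and z of specimen0 in the frame of pocket0 below 0.003 m and angle between specimen0's own z axis and vertical below 0.08 rad) or (horizontal distance between specimen0 and pocket1 below 0.01 m and z of specimen0 in the frame of pocket1 below 0.003 m and angle between specimen0's own z axis and vertical below 0.08 rad) or (horizontal distance between specimen0 and pocket2 below 0.01 m and z of specimen0 in the frame of pocket2 below 0.003 m and angle between specimen0's own z axis and vertical below 0.08 rad) or (horizontal distance between specimen0 and pocket3 below 0.01 m and z of specimen0 in the frame of pocket3 below 0.003 m and angle between specimen0's own z axis and vertical below 0.08 rad)) and ((horizontal distance between specimen1 and pocket0 below 0.01 m and z of specimen1 in the frame of pocket0 below 0.003 m and angle between specimen1's own z axis and vertical below 0.08 rad) or (horizontal distance between specimen1 and pocket1 below 0.01 m and z of specimen1 in the frame of pocket1 below 0.003 m and angle between specimen1's own z axis and vertical below 0.08 rad) or (horizontal distance between specimen1 and pocket2 below 0.01 m and z of specimen1 in the frame of pocket2 below 0.003 m and angle between specimen1's own z axis and vertical below 0.08 rad) or (horizontal distance between specimen1 and pocket3 below 0.01 m and z of specimen1 in the frame of pocket3 below 0.003 m and angle between specimen1's own z axis and vertical below 0.08 rad)) and ((horizontal distance between specimen2 and pocket0 below 0.01 m and z of specimen2 in the frame of pocket0 below 0.003 m and angle between specimen2's own z axis and vertical below 0.08 rad) or (horizontal distance between specimen2 and pocket1 below 0.01 m and z of specimen2 in the frame of pocket1 below 0.003 m and angle between specimen2's own z axis and vertical below 0.08 rad) or (horizontal distance between specimen2 and pocket2 below 0.01 m and z of specimen2 in the frame of pocket2 below 0.003 m and angle between specimen2's own z axis and vertical below 0.08 rad) or (horizontal distance between specimen2 and pocket3 below 0.01 m and z of specimen2 in the frame of pocket3 below 0.003 m and angle between specimen2's own z axis and vertical below 0.08 rad)) and ((horizontal distance between specimen3 and pocket0 below 0.01 m and z of specimen3 in the frame of pocket0 below 0.003 m and angle between specimen3's own z axis and vertical below 0.08 rad) or (horizontal distance between specimen3 and pocket1 below 0.01 m and z of specimen3 in the frame of pocket1 below 0.003 m and angle between specimen3's own z axis and vertical below 0.08 rad) or (horizontal distance between specimen3 and pocket2 below 0.01 m and z of specimen3 in the frame of pocket2 below 0.003 m and angle between specimen3's own z axis and vertical below 0.08 rad) or (horizontal distance between specimen3 and pocket3 below 0.01 m and z of specimen3 in the frame of pocket3 below 0.003 m and angle between specimen3's own z axis and vertical below 0.08 rad)) and value of joint carousel below 0.8 rad), for 0.2 s.
2. the zero button (round well) is pressed with the stylus's tip (value of joint zero_button above 0.004 m and distance between stylus_tip and zero_top below 0.009 m and value of joint carousel below 0.8 rad), for 0.05 s.
3. the carousel has been turned through its full turn to the end stop (value of joint carousel above 6.5 rad), for 0.2 s.
4. the store button (square well) is pressed with the stylus's tip (value of joint store_button above 0.004 m and distance between stylus_tip and store_top below 0.009 m), for 0.05 s.
At the end, for the whole second after the job is handed in: Every present specimen lies flat (within 5 degrees) in a pocket, its centre within 10 mm of the pocket's; the carousel is within 0.15 rad of its end stop; the stylus hangs upright in its stand, tip within 8 mm of the hole's axis and less than 10 mm above the table; all are at rest (((horizontal distance between specimen0 and pocket0 below 0.01 m and z of specimen0 in the frame of pocket0 below 0.003 m and angle between specimen0's own z axis and vertical below 0.08 rad) or (horizontal distance between specimen0 and pocket1 below 0.01 m and z of specimen0 in the frame of pocket1 below 0.003 m and angle between specimen0's own z axis and vertical below 0.08 rad) or (horizontal distance between specimen0 and pocket2 below 0.01 m and z of specimen0 in the frame of pocket2 below 0.003 m and angle between specimen0's own z axis and vertical below 0.08 rad) or (horizontal distance between specimen0 and pocket3 below 0.01 m and z of specimen0 in the frame of pocket3 below 0.003 m and angle between specimen0's own z axis and vertical below 0.08 rad)) and ((horizontal distance between specimen1 and pocket0 below 0.01 m and z of specimen1 in the frame of pocket0 below 0.003 m and angle between specimen1's own z axis and vertical below 0.08 rad) or (horizontal distance between specimen1 and pocket1 below 0.01 m and z of specimen1 in the frame of pocket1 below 0.003 m and angle between specimen1's own z axis and vertical below 0.08 rad) or (horizontal distance between specimen1 and pocket2 below 0.01 m and z of specimen1 in the frame of pocket2 below 0.003 m and angle between specimen1's own z axis and vertical below 0.08 rad) or (horizontal distance between specimen1 and pocket3 below 0.01 m and z of specimen1 in the frame of pocket3 below 0.003 m and angle between specimen1's own z axis and vertical below 0.08 rad)) and ((horizontal distance between specimen2 and pocket0 below 0.01 m and z of specimen2 in the frame of pocket0 below 0.003 m and angle between specimen2's own z axis and vertical below 0.08 rad) or (horizontal distance between specimen2 and pocket1 below 0.01 m and z of specimen2 in the frame of pocket1 below 0.003 m and angle between specimen2's own z axis and vertical below 0.08 rad) or (horizontal distance between specimen2 and pocket2 below 0.01 m and z of specimen2 in the frame of pocket2 below 0.003 m and angle between specimen2's own z axis and vertical below 0.08 rad) or (horizontal distance between specimen2 and pocket3 below 0.01 m and z of specimen2 in the frame of pocket3 below 0.003 m and angle between specimen2's own z axis and vertical below 0.08 rad)) and ((horizontal distance between specimen3 and pocket0 below 0.01 m and z of specimen3 in the frame of pocket0 below 0.003 m and angle between specimen3's own z axis and vertical below 0.08 rad) or (horizontal distance between specimen3 and pocket1 below 0.01 m and z of specimen3 in the frame of pocket1 below 0.003 m and angle between specimen3's own z axis and vertical below 0.08 rad) or (horizontal distance between specimen3 and pocket2 below 0.01 m and z of specimen3 in the frame of pocket2 below 0.003 m and angle between specimen3's own z axis and vertical below 0.08 rad) or (horizontal distance between specimen3 and pocket3 below 0.01 m and z of specimen3 in the frame of pocket3 below 0.003 m and angle between specimen3's own z axis and vertical below 0.08 rad)) and linear speed of each of specimen0, specimen1, specimen2, specimen3, stylus below 0.02 m/s and horizontal distance between stylus_tip and stand_seat below 0.008 m and height (world z) of stylus_tip below 0.01 m and angle between stylus's own z axis and vertical below 0.1 rad and value of joint carousel above 6.45 rad); the robot touches nothing.
It fails at once if the jar is disturbed (moved more than 25 mm) (distance of jar from where it was at the start of the episode above 0.025 m).
It fails at once if the dish is disturbed (moved more than 25 mm) (distance of dish from where it was at the start of the episode above 0.025 m).
Of specimen0, specimen1, specimen2, specimen3 only 2 to 4 are there at a start; the rules pass over those that are not, and their reading is None.
At some moment in a run one of specimen0, specimen1, specimen2, specimen3 may be knocked a few centimetres aside while the robot is not near it.
It also fails if it takes over 210 s, if anything falls off the work surface, if the arm or the gripper's body presses on something with over 40 N, if the wrist force passes 120 N, or if a joint passes its speed limit or range.

## Working session

There is one attempt and no reset: what is moved stays moved. The work goes in short steps, Python scripts to look and compute and a tool call to move; the robot and the scene stay as the last step left them, time stands still between calls to the robot, and variables do not carry over. Pictures are saved under pics/ and viewed, and the job is handed in when it is done.

Besides the shell and the picture viewer there is one more tool, called after "Call:" as name([rows], argument=value, ...), one row to a line, values as JSON. play_rows: Moves the arm, as the interface text tells. Its arguments: {"type":"object","properties":{"rows":{"type":"array"},"newtons":{"type":"number"}},"required":["rows"]}

```bash
mkdir -p pics; ls; python3 - <<'E'
from bench import monitor, vision, robot
import cv2
print(monitor.get_obs()); print(robot.pinch_z)
for n in ["side","top","wrist"]:
    p,d=vision.read_camera(n); cv2.imwrite(f"pics/{n}0.png",p[:,:,::-1]); print(n,vision.get_calibration(n))
E
```

```text
pics
{'time_s': 0.0, 'joints': array([1.23071823e+00, 3.78097553e-01, 7.96171457e-02, 1.27438668e+00,
       6.26963202e-06, 1.46052512e+00]), 'qd': array([ 5.78211734e-04,  1.71430265e-03, -3.89133658e-04,  4.89564805e-04,
        8.45225528e-05,  3.08683441e-04]), 'joint_torque': array([ 1.45942740e-03, -4.63597155e+01,  2.69881332e+01,  2.06548884e-02,
       -1.04171511e-05, -4.14764500e-06]), 'tool_pos': array([0.13073496, 0.5592671 , 0.23033779]), 'tcp_rot': array([-0.7017305 ,  0.70315679, -0.08123592,  0.08090467]), 'contact_force': array([-0.03108995, -0.53716346,  0.32849218]), 'wrist_torque': array([ 0.00643716, -0.01329317, -0.01400834]), 'width': 0.08541193735721682}
0.0187
side {'fovy': 43.38599058506884, 'cx': 284.92233640011153, 'cy': 212.35227297005926, 'R': array([[-0.91334542, -0.40701607, -0.01174988],
       [-0.27545669,  0.63886234, -0.71831645],
       [ 0.2998729 , -0.65283445, -0.6956173 ]]), 't': array([0.55711263, 0.17895794, 1.14968951])}
top {'fovy': 55.49349032516946, 'cx': 284.53613390742015, 'cy': 202.33522914169382, 'R': array([[-0.01793606, -0.99980463, -0.00830643],
       [-0.98058404,  0.01921261, -0.19515588],
       [ 0.19527734,  0.00464482, -0.98073706]]), 't': array([0.07459152, 0.54741469, 0.99293555])}
wrist {'fovy': 63.472218708749196, 'cx': 282.71784994855244, 'cy': 209.62109253270663, 'tool_from_camera': array([[ 4.92849676e-04,  9.50236214e-01,  3.11529925e-01,
        -7.98022065e-02],
       [ 7.03050457e-04, -3.11530215e-01,  9.50235987e-01,
        -1.42789703e-01],
       [ 9.99999631e-01, -2.49302242e-04, -8.21601570e-04,
         1.56917304e-03],
       [ 0.00000000e+00,  0.00000000e+00,  0.00000000e+00,
         1.00000000e+00]])}
```

View pics/top0.png

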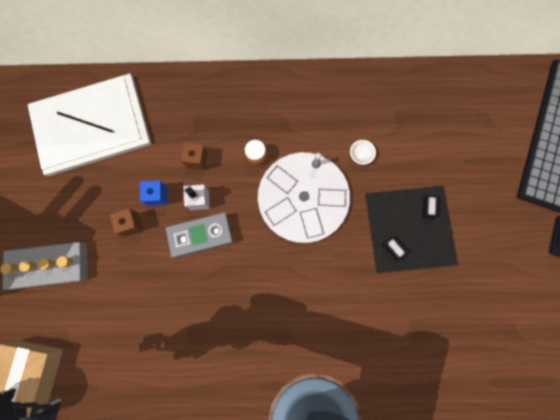

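View pics/side0.png

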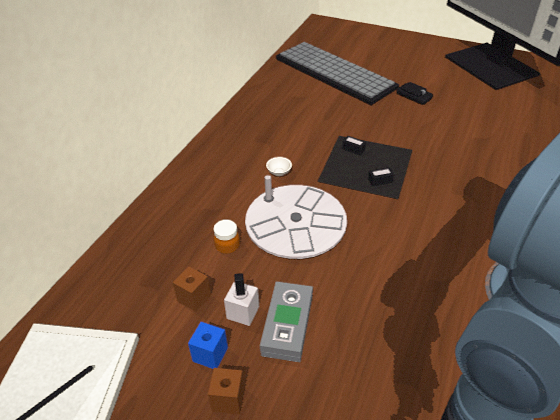

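View pics/wrist0.png

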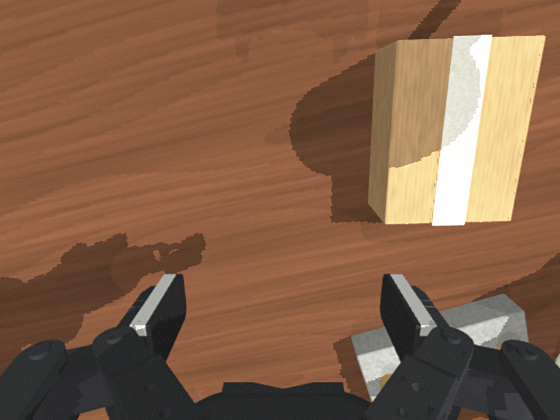

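The top view shows two specimens at (432,206) and (397,248). The stylus is in the aluminium stand at (196,197). The blue block at (152,192) and the brown ones at (193,154) and (122,221) are look-alikes. Next I'll crop closely and measure.

```bash
cat > h.py <<'E'
from bench import monitor, vision, robot
import cv2, numpy as np
from scipy.spatial.transform import Rotation as Ro
def cam(name,obs=None):
    c=vision.get_calibration(name); f=210/np.tan(np.radians(c["fovy"]/2))
    if name=="wrist":
        o=obs; q=o["tcp_rot"]; T=np.eye(4); T[:3,:3]=Ro.from_quat([q[1],q[2],q[3],q[0]]).as_matrix(); T[:3,3]=o["tool_pos"]
        M=T@c["tool_from_camera"]; return f,c["cx"],c["cy"],M[:3,:3],M[:3,3]
    R=np.array(c["R"]); return f,c["cx"],c["cy"],R.T,-R.T@c["t"]
def ray(C,uv,z):
    f,cx,cy,R,o=C; uv=np.atleast_2d(uv).astype(float)
    d=np.c_[(uv[:,0]-cx)/f,(uv[:,1]-cy)/f,np.ones(len(uv))]@R.T
    s=(z-o[2])/d[:,2]; return (o+d*s[:,None])[:,:2]
def proj(C,X):
    f,cx,cy,R,o=C; p=(np.atleast_2d(X)-o)@R; return np.c_[p[:,0]/p[:,2]*f+cx,p[:,1]/p[:,2]*f+cy]
def shot(name,fn):
    o=monitor.get_obs(); p,d=vision.read_camera(name); b=p[:,:,::-1].copy(); cv2.imwrite("pics/"+fn,b); 
    return b,d,cam(name,o),o
def tool(o):
    q=o["tcp_rot"]; return Ro.from_quat([q[1],q[2],q[3],q[0]]).as_matrix()
E
python3 - <<'E'
from h import *
b=cv2.imread("pics/top0.png")
a=cv2.resize(b[130:260,150:280],None,fx=3,fy=3,interpolation=2)
c=cv2.resize(b[140:260,250:470],None,fx=3.4,fy=3.4,interpolation=2)
cv2.imwrite("pics/c1.png",a);cv2.imwrite("pics/c2.png",c)
C=cam("top")
g=b.max(axis=2)
h=cv2.cvtColor(b,cv2.COLOR_BGR2HSV)
# specimen strips in mat
m=np.zeros_like(g);m[185:272,366:458]=g[185:272,366:458]
m=((m>110)).astype(np.uint8)
n,l,s,ce=cv2.connectedComponentsWithStats(m)
for i in range(1,n):
    if s[i,4]>20:
        pts=np.argwhere(l==i)[:,::-1]; w=ray(C,pts,0.034); 
        print(ce[i],s[i],w.mean(0),cv2.minAreaRect(w.astype(np.float32)*1000))
m=((h[:,:,1]<70)&(g>120)).astype(np.uint8)
n,l,s,ce=cv2.connectedComponentsWithStats(m)
for i in range(1,n):
    if s[i,4]>100 and s[i,4]<20000:
        pts=np.argwhere(l==i)[:,::-1]; print(ce[i],s[i],ray(C,[ce[i]],0.022),ray(C,[ce[i]],.04))
        if 4000<s[i,4]<9000:
            cc=max(cv2.findContours((l==i).astype(np.uint8),0,cv2.CHAIN_APPROX_NONE)[0],key=len)[:,0]
            w=ray(C,cc,.022)*1000; print(cv2.minEnclosingCircle(w.astype(np.float32)),cv2.fitEllipse(w.astype(np.float32)))
E
```

```text
[387.81944444 186.84259259] [366 185  56   6 216] [ 0.58979153 -0.21412246] ((587.6742553710938, -229.337158203125), (148.1363067626953, 13.816190719604492), 88.85597229003906)
[452.14661654 196.11278195] [445 185  13  27 266] [ 0.56100175 -0.38396798] ((556.97265625, -380.61474609375), (32.05781173706055, 71.80713653564453), 84.50103759765625)
[431.64393939 205.65151515] [428 197   8  18 132] [ 0.53610928 -0.32700666] ((536.6873168945312, -326.6629333496094), (18.555204391479492, 46.949554443359375), 84.77791595458984)
[454.94011976 227.22754491] [451 212   7  41 167] [ 0.47728123 -0.38295626] ((465.76434326171875, -379.26806640625), (15.790077209472656, 105.93104553222656), 84.16957092285156)
[368.67713004 251.44843049] [366 230   8  38 223] [ 0.41808699 -0.15252583] ((425.7461853027344, -155.0822296142578), (18.12432098388672, 96.54593658447266), 86.69527435302734)
[395.78676471 247.61764706] [388 240  16  17 136] [ 0.42660578 -0.22372054] ((427.07562255859375, -223.52903747558594), (47.00648498535156, 19.86505699157715), 38.26565170288086)
[452.41666667 269.33333333] [445 267  13
[... 1026 characters left out ...]
   8  18 126] [[ 0.53862614 -0.33137413]] [[ 0.5353227  -0.32473289]]
[197.54880295 234.18845918] [ 165  212   66   46 1629] [[0.47304392 0.29807658]] [[0.47085492 0.29402156]]
[395.85271318 247.7751938 ] [388 240  16  17 129] [[ 0.42710905 -0.22712259]] [[ 0.42570062 -0.2222529 ]]
[ 72.06358382 250.86705202] [ 55 242  25  22 173] [[0.43490699 0.63049531]] [[0.43336605 0.6207915 ]]
[ 47.39849624 276.51597744] [   9  263   71   26 1064] [[0.36904813 0.68965674]] [[0.36862633 0.6789476 ]]
[ 16.89549839 369.44533762] [  4 346  26  56 622] [[0.14058251 0.74399648]] [[0.14404303 0.73236394]]
[296.96240602 395.29981203] [ 271  379   66   41 1064] [[0.06912516 0.04251446]] [[0.07379995 0.04280221]]
```

```bash
true
```

```text
(no output)
```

View pics/c1.png

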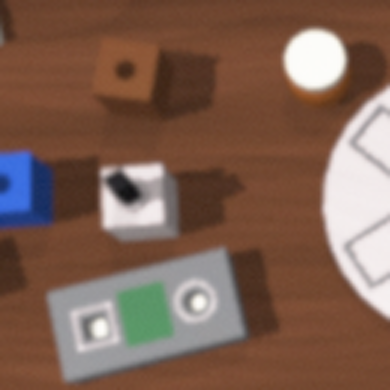

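View pics/c2.png

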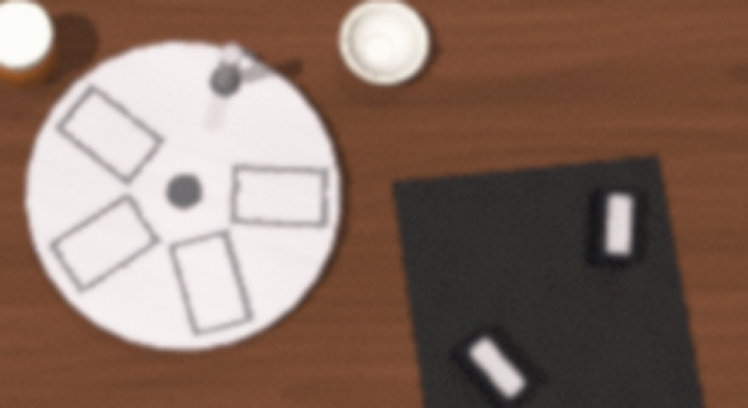

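Two specimens are present. Next I'll get the crank, pocket, console and stand estimates from the top view, plus the current tool axes.

```bash
python3 - <<'E'
from h import *
b=cv2.imread("pics/top0.png");C=cam("top")
print(np.round(tool(monitor.get_obs()),3))
g=cv2.cvtColor(b,cv2.COLOR_BGR2GRAY)
G=cv2.resize(g[140:260,250:360],None,fx=4,fy=4,interpolation=cv2.INTER_CUBIC)
m=(G<165).astype(np.uint8)
cs,hi=cv2.findContours(m,cv2.RETR_CCOMP,cv2.CHAIN_APPROX_NONE)
hub=None
for c,hh in zip(cs,hi[0]):
    if cv2.contourArea(c)>250:
        uv=(c[:,0]+.5)/4-.5+[250,140]
        r=cv2.minAreaRect((ray(C,uv,.026)*1000).astype(np.float32)); print(cv2.contourArea(c),hh[3],np.round(uv.mean(0),1),np.round(r[0],1),np.round(r[1],1),round(r[2],1))
print("crank",ray(C,[[316.2,163.5]],.095),"stand",ray(C,[[195,197]],.066))
for p in [(150+196/3,130+301/3),(150+95/3,130+327/3)]: print("well",ray(C,[p],.04))
E
```

```text
[[ 0.974 -0.     0.228]
 [-0.228 -0.001  0.974]
 [-0.    -1.    -0.002]]
1173.5 -1 [303.7 195.9] [571.2  12.2] [26.4 26.3] 88.9
1057.0 -1 [316.2 163. ] [662.8 -24.7] [23.7 27.9] 42.4
203201.5 -1 [304.7 199.4] [566.2   9.7] [301.6 330.5] 88.9
104564.5 7 [303.4 196.9] [570.4  13.8] [248.8 249.8] 49.6
crank [[ 0.64064249 -0.01897586]] stand [[0.56511554 0.29721317]]
well [[0.48014017 0.24747755]]
well [[0.45899407 0.33535061]]
```

Call:
play_rows([
  [[0,0,0.033],[0.039,-0.037,0.01],-1],
  [[0,0,0.033],[0.039,-0.037,0.01],-1],
  [[0,0,0.033],[0.039,-0.037,0.01],-1],
  [[0,0,0.033],[0.039,-0.037,0.01],-1],
  [[0,0,0.033],[0.039,-0.037,0.01],-1],
  [[0,0,0.033],[0.039,-0.037,0.01],-1],
  [[0,0,0.032],[0.036,-0.037,0.01],-1],
])

```text
time_s: 1.02
tool_pos: [0.402, 0.2994, 0.3014]
tcp_rot: [-0.707, 0.707, 0.0, -0.0]
contact_force: [0.9, -0.1, 1.2]
width: 0.0852
```

```bash
python3 - <<'E'
from h import *
b,d,C,o=shot("wrist","w1.png"); print(o["tool_pos"],o["joints"])
E
```

```text
[0.4019735  0.29944929 0.30139197] [5.13546980e-01 2.16657488e-01 4.01594395e-02 1.39460512e+00
 1.45275141e-04 5.12491277e-01]
```

View pics/w1.png

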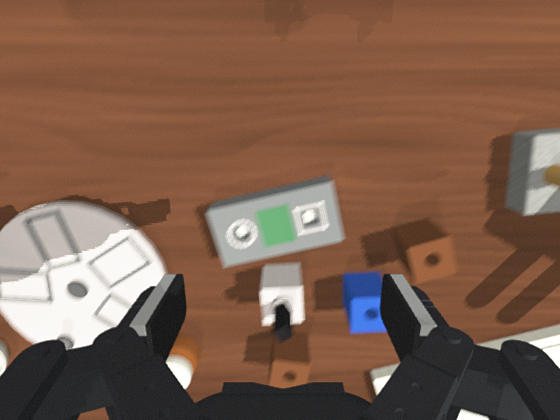

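Call:
play_rows([
  [[0,0,0],[0.001,-0.056,0],-1],
  [[0,0,0],[0.001,-0.056,0],-1],
  [[0,0,0],[0.001,-0.056,0],-1],
  [[0,0,0],[0.001,-0.056,0],-1],
  [[0,0,0],[0.001,-0.056,0],-1],
  [[0,0,0],[0.001,-0.056,0],-1],
  [[0,0,0],[0.001,-0.056,0],-1],
  [[0,0,0],[0.001,-0.056,0],-1],
  [[0,0,0],[0.001,-0.056,0],-1],
  [[0,0,0],[0.001,-0.056,0],-1],
  [[0,0,0],[0,0,0],-1],
])

```text
time_s: 2.45
tool_pos: [0.4107, -0.2622, 0.3003]
tcp_rot: [0.707, -0.707, 0.002, -0.002]
contact_force: [0.4, 1.4, -0.6]
width: 0.0856
```

```bash
python3 - <<'E'
from h import *
b,d,C,o=shot("wrist","w2.png"); print(o["tool_pos"],o["joints"]);print(np.round(tool(o),3))
E
```

```text
[ 0.41070168 -0.2621595   0.30033365] [-6.98140393e-01  1.88075603e-01  1.54104910e-03  1.38499810e+00
 -4.10917646e-04 -6.93031479e-01]
[[ 1.    -0.001  0.005]
 [-0.005  0.     1.   ]
 [-0.001 -1.     0.   ]]
```

View pics/w2.png

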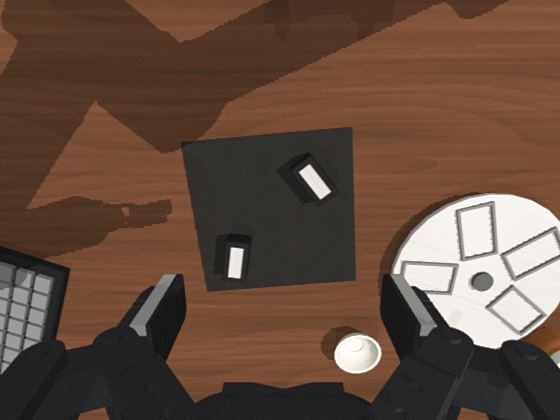

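The wrist view shows the specimens at (314,182) and (235,262). Pocket 3 is at (430,277), pocket 2 at (476,230) and the hub at (482,281). Measuring these now.

```bash
cat > meas.py <<'E'
from h import *
def strips(b,C,z=0.034,sub=4,roi=None,thr=120):
    B=cv2.resize(b,None,fx=sub,fy=sub,interpolation=cv2.INTER_CUBIC); hsv=cv2.cvtColor(B,cv2.COLOR_BGR2HSV)
    m=((hsv[:,:,2]>thr)&(hsv[:,:,1]<70)).astype(np.uint8)
    if roi: k=np.zeros_like(m);x0,y0,x1,y1=[v*sub for v in roi];k[y0:y1,x0:x1]=1;m*=k
    out=[]
    for c in cv2.findContours(m,cv2.RETR_EXTERNAL,cv2.CHAIN_APPROX_NONE)[0]:
        if cv2.contourArea(c)<60*sub*sub: continue
        uv=(c[:,0]+.5)/sub-.5; r=cv2.minAreaRect((ray(C,uv,z)*1000).astype(np.float32))
        bx=cv2.boxPoints(r); e=[bx[1]-bx[0],bx[2]-bx[1]]; e=max(e,key=np.linalg.norm); a=np.degrees(np.arctan2(e[1],e[0]))%180
        print("strip px",np.round(uv.mean(0)),"xy",np.round(r[0],1),"size",np.round(r[1],1),"long axis",round(a,1))
def pockets(b,C,roi,z=0.026,sub=4,thr=165):
    x0,y0,x1,y1=roi; g=cv2.cvtColor(b,cv2.COLOR_BGR2GRAY)[y0:y1,x0:x1]; G=cv2.resize(g,None,fx=sub,fy=sub,interpolation=cv2.INTER_CUBIC)
    m=(cv2.adaptiveThreshold(G,1,cv2.ADAPTIVE_THRESH_MEAN_C,cv2.THRESH_BINARY_INV,81,12))
    cs,hi=cv2.findContours(m,cv2.RETR_CCOMP,cv2.CHAIN_APPROX_NONE)
    for c,hh in zip(cs,hi[0]):
        if cv2.contourArea(c)<150*sub*sub: continue
        uv=(c[:,0]+.5)/sub-.5+[x0,y0]; w=(ray(C,uv,z)*1000).astype(np.float32); r=cv2.minAreaRect(w)
        bx=cv2.boxPoints(r); e=[bx[1]-bx[0],bx[2]-bx[1]]; e=max(e,key=np.linalg.norm); a=np.degrees(np.arctan2(e[1],e[0]))%180
        if max(r[1])<110: print("rect","hole" if hh[3]>=0 else "outer","px",np.round(uv.mean(0)),"xy",np.round(r[0],1),"size",np.round(r[1],1),"long",round(a,1))
E
python3 - <<'E'
from meas import *
b=cv2.imread("pics/w2.png");C=cam("wrist",monitor.get_obs())
strips(b,C,roi=(180,125,356,292)); pockets(b,C,(385,190,560,345))
b=cv2.imread("pics/top0.png");C=cam("top"); print("top"); pockets(b,C,(255,150,352,245)); strips(b,C,roi=(375,190,445,265))
E
```

```text
strip px [235. 262.] xy [ 539.4 -322.5] size [17.5 45.4] long axis 171.9
strip px [315. 181.] xy [ 428.8 -219.2] size [45.3 17.3] long axis 38.4
rect outer px [535. 331.] xy [654.7 111.1] size [35.2 99.8] long 135.4
rect outer px [514. 310.] xy [620.6  73.1] size [80.4 50.3] long 50.6
rect hole px [516. 310.] xy [620.8  74.6] size [64.5 39.7] long 50.2
rect outer px [480. 281.] xy [573.2  16.2] size [34.1 30.2] long 89.8
rect outer px [532. 254.] xy [532.5  79.3] size [52.7 79.6] long 121.7
rect outer px [476. 231.] xy [499.5  -3.2] size [78.5 52.4] long 14.2
rect hole px [476. 231.] xy [499.1  -2.7] size [66.6 38.3] long 14.2
rect hole px [428. 276.] xy [567.6 -59.7] size [66.4 38.8] long 86.3
top
rect outer px [311. 220.] xy [499.9  -6.1] size [74.  53.1] long 13.8
rect outer px [281. 211.] xy [531.5  74.5] size [52.1 76.7] long 121.5
rect outer px [328. 197.] xy [566.1 -61. ] size [74.6 52.4] long 86.2
rect outer px [283. 180.] xy [618.7  69.5] size [76.3 52.5] long 50.3
rect hole px [281. 179.] xy [620.1  71.2] size [68.  40.7] long 50.6
strip px [396. 248.] xy [ 426.4 -223.7] size [47.6 19.8] long axis 37.8
strip px [432. 206.] xy [ 536.8 -327. ] size [19.2 47.2] long axis 173.1
```

Call:
play_rows([
  [[0,0,0.134],[0.003,0.008,-0.03],-1],
  [[0,0,0.134],[0.003,0.008,-0.03],-1],
  [[0,0,0.134],[0.003,0.008,-0.03],-1],
  [[0,0,0.134],[0.004,0.008,-0.03],-1],
  [[0,0,0.134],[0.004,0.009,-0.03],-1],
  [[0,0,0],[0,0,0],-1],
  [[0,0,0],[0,0,0],-1],
])

```text
time_s: 3.38
tool_pos: [0.4284, -0.2177, 0.1525]
tcp_rot: [-0.668, 0.668, 0.233, -0.232]
contact_force: [0.4, -0.4, 0.7]
width: 0.0858
```

```bash
python3 - <<'E'
from meas import *
b,d,C,o=shot("wrist","w3.png"); print(o["tool_pos"],o["qd"].round(3)); print(np.round(tool(o),4))
strips(b,C,roi=(190,60,380,400))
E
```

```text
[ 0.42836974 -0.21768754  0.1524591 ] [-0.013 -0.006  0.024 -0.006  0.001 -0.007]
[[ 7.841e-01  7.000e-04 -6.206e-01]
 [ 6.206e-01 -6.000e-04  7.841e-01]
 [ 2.000e-04 -1.000e+00 -9.000e-04]]
strip px [337. 367.] xy [536.  -86.9] size [ 87.6 113.6] long axis 133.4
strip px [277. 198.] xy [ 429.4 -222.2] size [45.5 17.7] long axis 38.3
```

View pics/w3.png

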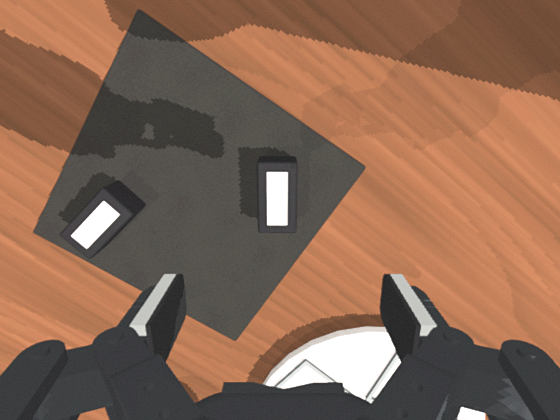

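Call:
play_rows([
  [[0,0,0],[0.0,-0.005,-0.04],-1],
  [[0,0,0],[0,0,-0.04],-1],
  [[0,0,0],[0,0,-0.034],-1],
  [[0,0,0],[0,0,-0.03],-1],
  [[0,0,0],[0,0,0],-1],
  [[0,0,0],[0,0,0],1],
  [[0,0,0],[0,0,0],1],
  [[0,0,0],[0,0,0],1],
  [[0,0,0],[0,0,0],1],
  [[0,0,0],[0,0,0],1],
  [[0,0,0],[0,0,0],1],
], newtons=30)

```text
time_s: 4.8
tool_pos: [0.429, -0.2238, 0.0086]
tcp_rot: [-0.667, 0.668, 0.233, -0.232]
contact_force: [-0.1, -0.4, 6.7]
width: 0.0316
```

```bash
python3 - <<'E'
from meas import *
b,d,C,o=shot("wrist","w4.png"); print(o["tool_pos"],o["width"],o["contact_force"]); print(np.round(tool(o),4))
strips(b,C,roi=(190,60,380,420))
E
```

```text
[ 0.42901507 -0.22379427  0.00857518] 0.031578609303677244 [-0.14805251 -0.38570908  6.74704149]
[[ 7.837e-01  2.000e-03 -6.211e-01]
 [ 6.211e-01 -1.400e-03  7.837e-01]
 [ 7.000e-04 -1.000e+00 -2.300e-03]]
strip px [333. 286.] xy [ 409.  -212.7] size [24.3  6.7] long axis 49.2
strip px [232. 286.] xy [ 434.3 -244.7] size [24.3  6.7] long axis 27.5
strip px [283. 305.] xy [ 429.8 -222.1] size [45.1 17. ] long axis 38.2
```

View pics/w4.png

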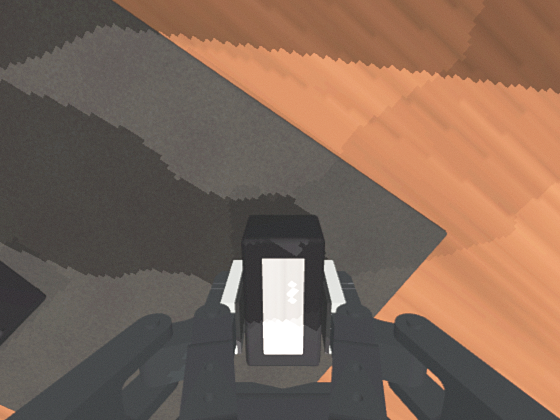

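Call:
play_rows([
  [[0,0,0],[0,0,0],-0.2],
  [[0,0,0],[0,0,0],-0.2],
  [[0,0,0],[0,0,0.008],-0.2],
  [[0,0,0],[0,0,0],1],
  [[0,0,0],[0,0,0],1],
  [[0,0,0],[0,0,0],1],
  [[0,0,0],[0,0,0],1],
  [[0,0,0],[0,0,0],1],
], newtons=40)

```text
time_s: 5.85
tool_pos: [0.4286, -0.2236, 0.0161]
tcp_rot: [-0.667, 0.668, 0.233, -0.232]
contact_force: [-1.2, 0.6, 7.3]
width: 0.031
```

```bash
python3 - <<'E'
from meas import *
b,d,C,o=shot("wrist","w5.png"); print(o["tool_pos"],o["width"],o["contact_force"]); 
strips(b,C,roi=(190,60,380,420))
E
```

```text
[ 0.42860119 -0.22355266  0.01613597] 0.031020480250289306 [-1.2258358   0.55572591  7.3123335 ]
strip px [233. 285.] xy [ 438.  -242.5] size [26.   7.1] long axis 27.1
strip px [332. 285.] xy [ 411.4 -208.9] size [26.  7.] long axis 49.7
strip px [283. 296.] xy [ 429.5 -221.9] size [45.  17.1] long axis 38.4
```

View pics/w5.png

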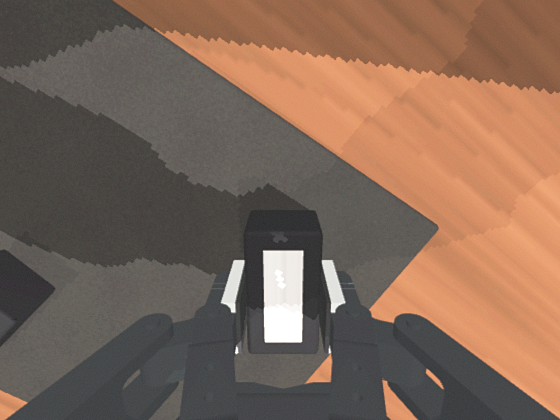

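Call:
play_rows([
  [[0,0,0],[0,0,0.03],1],
  [[0,0,0],[0,0,0.05],1],
  [[0,0,0],[0,0,0.05],1],
  [[0,0,-0.084],[0.026,0.047,0],1],
  [[0,0,-0.084],[0.026,0.047,0],1],
  [[0,0,-0.084],[0.026,0.047,0],1],
  [[0,0,-0.084],[0.026,0.047,0],1],
  [[0,0,-0.085],[0.026,0.046,0],1],
  [[0,0,0],[0,0,0],1],
  [[0,0,0],[0,0,0],1],
])

```text
time_s: 7.15
tool_pos: [0.5572, 0.0108, 0.1447]
tcp_rot: [-0.702, 0.702, 0.088, -0.089]
contact_force: [0.5, -0.2, -1.4]
width: 0.0312
```

```bash
python3 - <<'E'
from meas import *
b,d,C,o=shot("wrist","w6.png"); print(o["tool_pos"],o["width"],o["contact_force"]); print(np.round(tool(o),4))
strips(b,C,roi=(190,200,380,420),z=o["tool_pos"][2]+.018)
pockets(b,C,(80,50,500,420))
E
```

```text
[0.5572102  0.01078958 0.14469571] 0.03122419985665873 [ 0.54209441 -0.18213488 -1.43754182]
[[ 9.689e-01 -1.700e-03 -2.474e-01]
 [ 2.474e-01 -3.000e-04  9.689e-01]
 [-1.800e-03 -1.000e+00  1.000e-04]]
strip px [284. 309.] xy [563.1  13.4] size [33.6 16.1] long axis 14.3
strip px [283. 261.] xy [541.8   8.1] size [10.6 16.2] long axis 104.3
strip px [286. 239.] xy [541.    8.2] size [52.6 81.4] long axis 105.0
rect outer px [285. 387.] xy [740.8  59.4] size [14.9 91. ] long 104.3
rect outer px [161. 400.] xy [785.6 -55.1] size [ 7.1 61.3] long 156.6
rect outer px [394. 398.] xy [724.1 170.6] size [67.1 43.6] long 25.0
rect outer px [236. 349.] xy [709.1   5.2] size [72.3 10.2] long 3.0
rect outer px [437. 333.] xy [644.9 185.7] size [97.7 15.7] long 76.0
rect outer px [283. 279.] xy [624.4  31.4] size [17.4 21.6] long 112.5
rect outer px [ 97. 301.] xy [ 693.5 -124.9] size [85.7 30.3] long 3.8
rect outer px [174. 233.] xy [605.4 -67.6] size [15.6 60.1] long 94.3
rect hole px [283. 295.] xy [642.9  33.9] size [94.4 35.5] long 14.2
rect outer px [368. 192.] xy [533.5  76.6] size [50.7 79.3] long 122.1
rect hole px [371. 194.] xy [533.6  77.1] size [38.9 66.4] long 122.2
rect outer px [189. 192.] xy [568.7 -61.9] size [78.  49.9] long 86.2
rect hole px [195. 194.] xy [568.1 -61.3] size [66.5 39.2] long 86.2
rect outer px [278. 125.] xy [501.   -5.8] size [76.6 51.1] long 14.1
rect hole px [280. 124.] xy [500.4  -4.6] size [67. 39.] long 14.1
rect outer px [ 83. 114.] xy [ 529.3 -148.7] size [92.6  4.6] long 3.8
```

View pics/w6.png

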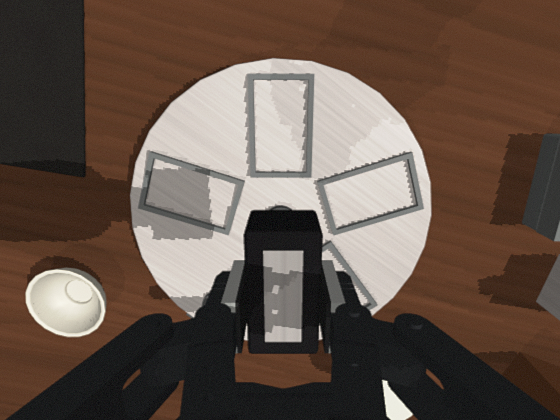

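Call:
play_rows([
  [[0,0,0],[-0.03,-0.009,0],1],
  [[0,0,0],[-0.0277,-0.008,0],1],
  [[0,0,0],[0,0,-0.04],1],
  [[0,0,0],[0,0,-0.04],1],
  [[0,0,0],[0,0,-0.014],1],
  [[0,0,0],[0,0,0],1],
  [[0,0,0],[0,0,0],1],
])

```text
time_s: 8.07
tool_pos: [0.5016, -0.0066, 0.0527]
tcp_rot: [-0.701, 0.702, 0.089, -0.087]
contact_force: [0.1, 0.1, -1.1]
width: 0.0314
```

```bash
python3 - <<'E'
from meas import *
o=monitor.get_obs();print(o["tool_pos"],o["contact_force"])
b,d,C,o=shot("wrist","w7.png"); b2,_,C2,_=shot("side","s7.png"); x,y=proj(C2,[.5,0,.04])[0].astype(int);cv2.imwrite("pics/s7c.png",cv2.resize(b2[y-60:y+60,x-80:x+80],None,fx=5,fy=5,interpolation=2))
E
```

```text
[ 0.50157978 -0.00656966  0.05274685] [ 0.0526995   0.14162663 -1.05983143]
```

View pics/w7.png

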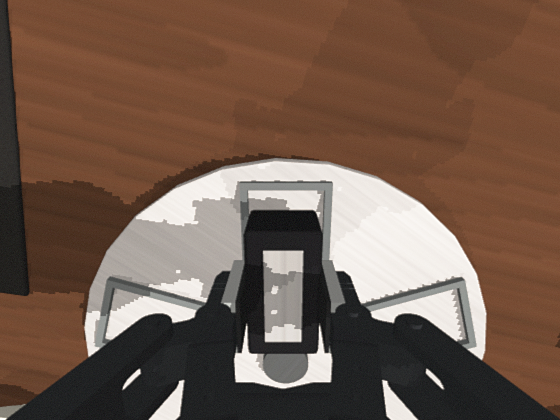

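View pics/s7c.png

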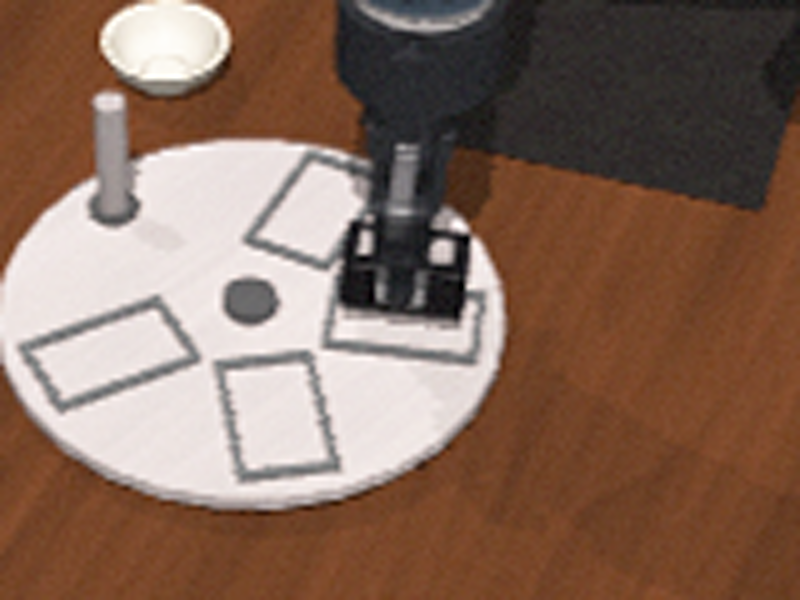

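```bash
python3 - <<'E'
from meas import *
b=cv2.imread("pics/w7.png");o=monitor.get_obs();C=cam("wrist",o);R=tool(o)
print(o["tool_pos"])
def loc(uv,z): 
    w=ray(C,uv,z)-o["tool_pos"][:2]; return np.round(1000*np.c_[w@R[:2,0],w@R[:2,2]],1)
print(loc([[248,192],[324,192],[240,184],[331,184]],.026))
print(loc([[263,251],[303,251],[263,342],[303,342]],o["tool_pos"][2]+.018), loc([[245,235],[322,235],[250,352],[319,352]],o["tool_pos"][2]+.018))
cv2.imwrite("pics/c7.png",cv2.resize(b[170:370,200:370],None,fx=3,fy=3))
E
```

```text
[ 0.50183322 -0.00636446  0.05286159]
[[-33.1 -16.8]
 [-33.1  22.5]
 [-37.3 -20.8]
 [-37.3  25.9]]
[[-20.8  -6.7]
 [-20.8   9.4]
 [ 23.5  -7.6]
 [ 23.5  10.2]] [[-27.7 -13.8]
 [-27.7  16.8]
 [ 29.  -13.5]
 [ 28.9  17.4]]
```

View pics/c7.png

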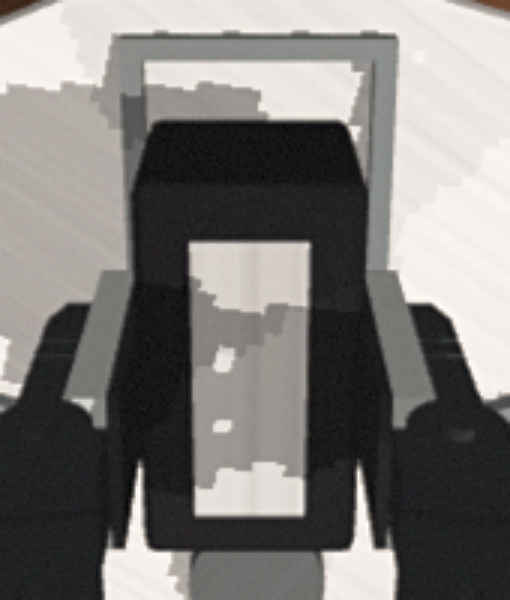

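Call:
play_rows([
  [[0,0,0],[-0.001,0.001,-0.008],1],
  [[0,0,0],[0,0,-0.006],1],
  [[0,0,0],[0,0,-0.004],1],
  [[0,0,0],[0,0,0],1],
  [[0,0,0],[0,0,0],1],
])

```text
time_s: 8.8
tool_pos: [0.4989, -0.0051, 0.0341]
tcp_rot: [-0.702, 0.702, 0.088, -0.088]
contact_force: [-4.2, 0.7, 9.7]
width: 0.0313
```

Call:
play_rows([
  [[0,0,0],[0,0,0],-0.1],
  [[0,0,0],[0,0,0],-0.1],
  [[0,0,0],[0,0,0],-0.2],
  [[0,0,0],[0,0,0.03],-0.2],
  [[0,0,0],[0,0,0.05],-0.2],
  [[0,0,0],[0.05,0,0.05],-1],
  [[0,0,0],[0.0,0,0.0],-1],
  [[0,0,0],[0.0,0,0.0],-1],
])

```text
time_s: 9.8
tool_pos: [0.543, -0.005, 0.1569]
tcp_rot: [0.702, -0.701, -0.088, 0.088]
contact_force: [-1.1, 0.8, 0.6]
width: 0.0853
```

```bash
python3 - <<'E'
from meas import *
b,d,C,o=shot("wrist","w8.png"); print(o["tool_pos"],o["contact_force"])
strips(b,C,roi=(200,50,370,300),z=.052)
pockets(b,C,(80,50,500,420))
b,d,C,_=shot("top","t8.png"); strips(b,C,roi=(375,190,445,265))
E
```

```text
[ 0.54300452 -0.00503205  0.15686637] [-1.11956311  0.82062637  0.55672529]
strip px [338. 285.] xy [601.7  57.8] size [46.7 35.9] long axis 50.1
strip px [356. 211.] xy [534.3  53.1] size [37.4 28.4] long axis 32.4
strip px [227. 211.] xy [558.6 -47.2] size [44.9 36.5] long axis 87.2
strip px [285. 207.] xy [538.8  -3.7] size [169.9 142. ] long axis 14.2
rect outer px [372. 377.] xy [704.8 130.2] size [14.1 45.1] long 161.7
rect outer px [339. 293.] xy [621.1  70.8] size [79.4 50.5] long 50.5
rect outer px [289. 235.] xy [573.9  12.6] size [29.9 31.9] long 101.1
rect hole px [294. 235.] xy [572.8  13.7] size [15.3 14.8] long 88.3
rect outer px [209. 208.] xy [568.1 -61.8] size [77.9 49.6] long 86.2
rect hole px [207. 209.] xy [567.7 -61.2] size [66.6 39.4] long 86.6
rect outer px [377. 208.] xy [533.   76.3] size [51.  79.5] long 122.2
rect hole px [379. 209.] xy [532.9  77. ] size [38.7 66.1] long 122.2
rect outer px [256. 146.] xy [506.7 -35.2] size [58.6  8.7] long 16.5
rect outer px [303. 147.] xy [500.3  -6.2] size [76.4 51.8] long 14.2
rect hole px [298. 151.] xy [502.5  -1.5] size [50.2 19.2] long 14.2
rect hole px [282. 133.] xy [499.8  -5.2] size [68.2 40. ] long 13.9
rect outer px [109. 110.] xy [ 510.1 -151.9] size [92.1  3.3] long 4.9
strip px [431. 206.] xy [ 536.8 -326. ] size [17.9 47.6] long axis 174.8
```

View pics/w8.png

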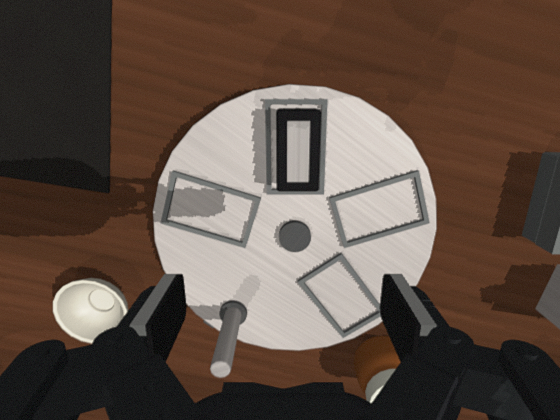

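Specimen B now lies in pocket 2, at about (298,150), and the carousel hasn't turned. Specimen A is next.

Call:
play_rows([
  [[0,0,-0.055],[0,-0.046,0],-1],
  [[0,0,-0.055],[0,-0.046,0],-1],
  [[0,0,-0.055],[-0.001,-0.046,0],-1],
  [[0,0,-0.055],[-0.001,-0.046,0],-1],
  [[0,0,-0.055],[-0.001,-0.046,0],-1],
  [[0,0,-0.055],[-0.001,-0.046,0],-1],
  [[0,0,-0.06],[-0.001,-0.045,0],-1],
  [[0,0,0],[0,0,0],-1],
  [[0,0,0],[0,0,0],-1],
  [[0,0,0],[0,0,0],-1],
])

```text
time_s: 11.15
tool_pos: [0.538, -0.3243, 0.157]
tcp_rot: [0.706, -0.705, 0.05, -0.049]
contact_force: [0.1, -0.2, -0.1]
width: 0.0851
```

```bash
python3 - <<'E'
from meas import *
b,d,C,o=shot("wrist","w9.png"); print(o["tool_pos"]);print(np.round(tool(o),4))
strips(b,C,roi=(190,50,380,300))
E
```

```text
[ 0.53803088 -0.32431769  0.15700059]
[[ 0.9903 -0.0013  0.1386]
 [-0.1386  0.0014  0.9903]
 [-0.0015 -1.      0.0012]]
strip px [280. 202.] xy [ 539.4 -325.6] size [17.7 45.6] long axis 171.7
```

View pics/w9.png

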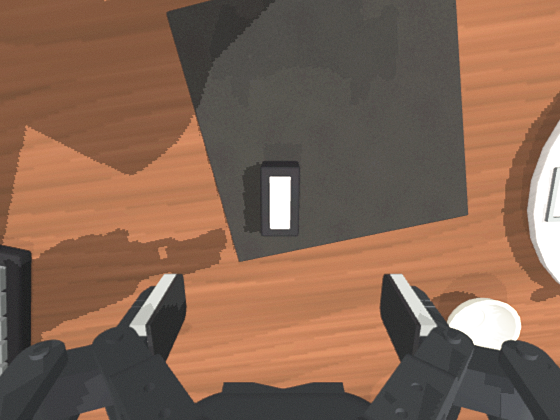

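Call:
play_rows([
  [[0,0,0],[0.001,-0.002,-0.04],-1],
  [[0,0,0],[0,0,-0.04],-1],
  [[0,0,0],[0,0,-0.035],-1],
  [[0,0,0],[0,0,-0.026],-1],
  [[0,0,0],[0,0,0],-1],
  [[0,0,0],[0,0,0],1],
  [[0,0,0],[0,0,0],1],
  [[0,0,0],[0,0,0],1],
  [[0,0,0],[0,0,0],1],
  [[0,0,0],[0,0,0],1],
  [[0,0,0],[0,0,0],1],
], newtons=40)

```text
time_s: 12.58
tool_pos: [0.5405, -0.3287, 0.018]
tcp_rot: [-0.705, 0.706, -0.049, 0.051]
contact_force: [-0.4, 1.3, 5.5]
width: 0.0311
```

```bash
python3 - <<'E'
from meas import *
b,d,C,o=shot("wrist","w10.png"); print(o["tool_pos"],o["width"],o["contact_force"])
strips(b,C,roi=(190,50,380,420)); R=tool(o);print(R.round(4))
E
```

```text
[ 0.54049419 -0.32874884  0.01802422] 0.031110837595539776 [-0.44430188  1.25138508  5.53268559]
strip px [233. 285.] xy [ 533.7 -348.2] size [ 7.8 26.7] long axis 161.8
strip px [335. 285.] xy [ 539.5 -303.2] size [26.5 11.6] long axis 3.2
strip px [283. 289.] xy [ 539.6 -327.2] size [17.1 45.1] long axis 171.7
[[ 0.9901  0.0023  0.1404]
 [-0.1404 -0.0013  0.9901]
 [ 0.0025 -1.     -0.001 ]]
```

Call:
play_rows([
  [[0,0,0],[0,0,0.03],1],
  [[0,0,0],[0,0,0.05],1],
  [[0,0,0.165],[0.003,0.033,0.05],1],
  [[0,0,0.165],[0.003,0.033,0],1],
  [[0,0,0.165],[0.003,0.033,0],1],
  [[0,0,0.165],[0.003,0.033,0],1],
  [[0,0,0.165],[0.003,0.033,0],1],
  [[0,0,0.165],[0.003,0.033,0],1],
  [[0,0,0.165],[0.003,0.033,0],1],
  [[0,0,0.165],[0.003,0.033,0],1],
  [[0,0,0.165],[0.003,0.033,0],1],
  [[0,0,0.163],[0.003,0.03,0],1],
])

```text
time_s: 14.12
tool_pos: [0.5691, 0.0, 0.1463]
tcp_rot: [0.515, -0.514, -0.485, 0.485]
contact_force: [-0.1, -0.1, -1.1]
width: 0.0306
```

Call:
play_rows([
  [[0,0,0],[0,0,0],1],
  [[0,0,0],[0,0,0],1],
  [[0,0,0],[0,0,0],1],
])

```text
time_s: 14.5
tool_pos: [0.5694, -0.002, 0.1465]
tcp_rot: [0.516, -0.516, -0.483, 0.483]
contact_force: [-0.1, -0.5, -1.5]
width: 0.031
```

```bash
python3 - <<'E'
from meas import *
b,d,C,o=shot("wrist","w11.png"); print(o["tool_pos"],o["width"]); print(np.round(tool(o),4))
strips(b,C,roi=(190,200,380,420),z=o["tool_pos"][2]+.016)
pockets(b,C,(80,50,500,300))
E
```

```text
[ 0.5693841  -0.00199083  0.14645407] 0.031011886865043824
[[ 6.550e-02 -3.000e-04 -9.979e-01]
 [ 9.979e-01 -2.000e-04  6.550e-02]
 [-2.000e-04 -1.000e+00  2.000e-04]]
strip px [192. 309.] xy [609.2   4.1] size [6.6 3.4] long axis 81.3
strip px [283. 290.] xy [569.9  -1.9] size [44.3 16.3] long axis 86.2
strip px [216. 273.] xy [596.8 -11.8] size [33.3 10.2] long axis 50.4
strip px [363. 208.] xy [535.4 -37.9] size [12.4  8.8] long axis 14.2
strip px [290. 237.] xy [565.6 -20.8] size [48.1 83.7] long axis 168.7
rect outer px [341. 280.] xy [522.1  73.5] size [14.6 49.1] long 114.9
rect outer px [224. 280.] xy [626.7  66.6] size [49.1 14.1] long 57.8
rect hole px [284. 231.] xy [571.   24.6] size [33.8 52.5] long 172.0
rect outer px [369. 191.] xy [501.   -4.4] size [77.4 55.8] long 14.4
rect hole px [379. 202.] xy [492.2   4.9] size [50.5 19.3] long 14.2
rect hole px [370. 185.] xy [498.  -10.6] size [54.6  6.8] long 16.3
rect hole px [354. 182.] xy [502.2  -5.1] size [67.8 41.9] long 11.7
rect outer px [359. 154.] xy [508.5 -35.2] size [59.4  9.1] long 15.4
rect outer px [221. 118.] xy [611.5 -69.4] size [10.8 55.1] long 115.1
rect outer px [278. 122.] xy [569.9 -62.4] size [78.3 49.3] long 86.4
rect hole px [275. 119.] xy [569.5 -62. ] size [66.6 39.8] long 86.3
rect hole px [153. 190.] xy [671.3 -16.5] size [33.4 15.7] long 41.6
rect outer px [100.  59.] xy [ 692.  -115.9] size [32.5  7.9] long 5.5
```

View pics/w11.png

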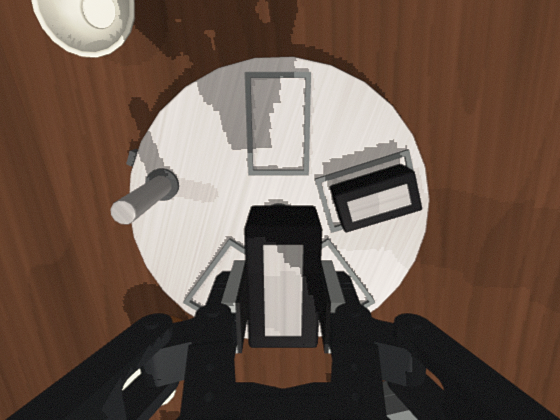

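Call:
play_rows([
  [[0,0,0],[0,-0.03,0],1],
  [[0,0,0],[-0.0005,-0.03,0],1],
  [[0,0,0],[0,0,-0.04],1],
  [[0,0,0],[0,0,-0.04],1],
  [[0,0,0],[0,0,-0.012],1],
  [[0,0,0],[0,0,0],1],
  [[0,0,0],[0,0,0],1],
  [[0,0,0],[0,0,0],1],
])

```text
time_s: 15.55
tool_pos: [0.5704, -0.0613, 0.0562]
tcp_rot: [-0.515, 0.517, 0.484, -0.483]
contact_force: [0.5, -0.5, -1.6]
width: 0.0309
```

```bash
python3 - <<'E'
from meas import *
b,d,C,o=shot("wrist","w12.png"); print(o["tool_pos"],o["contact_force"])
cv2.imwrite("pics/c12.png",cv2.resize(b[160:360,200:370],None,fx=3,fy=3))
E
```

```text
[ 0.57043633 -0.06132782  0.05619631] [ 0.51195641 -0.54390585 -1.62295789]
```

View pics/c12.png

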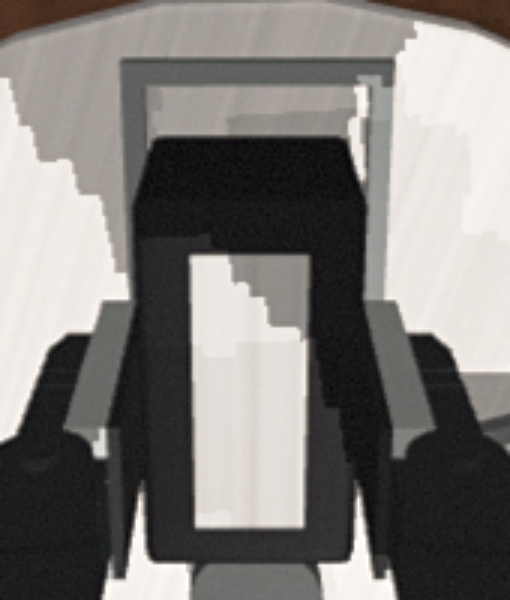

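```bash
python3 - <<'E'
from meas import *
o=monitor.get_obs();C=cam("wrist",o);R=tool(o)
def loc(uv,z): 
    w=ray(C,np.array(uv)/3+[200,160],z)-o["tool_pos"][:2]; return np.round(1000*np.c_[w@R[:2,0],w@R[:2,2]],1)
zt=o["tool_pos"][2]+.016
print(o["tool_pos"]*1000); print(loc([[146,85],[368,85],[121,60],[394,60]],.026)); print(loc([[189,254],[310,254],[193,527],[305,527]],zt),loc([[133,203],[365,203],[150,560],[355,560]],zt))
E
```

```text
[570.17414814 -61.25124769  55.93714087]
[[-33.8 -18.4]
 [-33.8  20.4]
 [-38.2 -22.6]
 [-38.2  24.7]]
[[-22.1  -8.5]
 [-22.1   7.9]
 [ 22.3  -8.7]
 [ 22.3   8. ]] [[-29.5 -15.8]
 [-29.5  15.1]
 [ 28.3 -15.3]
 [ 28.2  15.6]]
```

Call:
play_rows([
  [[0,0,0],[-0.001,-0.0005,-0.01],1],
  [[0,0,0],[0,0,-0.006],1],
  [[0,0,0],[0,0,-0.004],1],
  [[0,0,0],[0,0,0],1],
  [[0,0,0],[0,0,0],1],
])

```text
time_s: 16.23
tool_pos: [0.569, -0.0616, 0.036]
tcp_rot: [-0.515, 0.516, 0.484, -0.483]
contact_force: [-1.8, 0.6, 9.3]
width: 0.0309
```

Call:
play_rows([
  [[0,0,0],[0,0,0],-0.1],
  [[0,0,0],[0,0,0],-0.1],
  [[0,0,0],[0,0,0],-0.2],
  [[0,0,0],[0,0,0.03],-0.2],
  [[0,0,0],[0,0,0.05],-0.2],
  [[0,0,0],[0,0.03,0.05],-1],
  [[0,0,-0.16],[0.0,0.04,0.0],-1],
  [[0,0,-0.16],[0.0,0.04,0.0],-1],
  [[0,0,-0.16],[0.0,0.04,0.0],-1],
  [[0,0,0],[0.0,0,0.0],-1],
  [[0,0,0],[0.0,0,0.0],-1],
])

```text
time_s: 17.6
tool_pos: [0.5678, 0.0881, 0.1642]
tcp_rot: [-0.616, 0.616, 0.347, -0.348]
contact_force: [-0.8, -0.5, 0.0]
width: 0.0855
```

```bash
python3 - <<'E'
from meas import *
b,d,C,o=shot("wrist","w13.png"); print(o["tool_pos"],o["contact_force"])
b,d,C,_=shot("top","t13.png");cv2.imwrite("pics/c13.png",cv2.resize(b[140:260,230:380],None,fx=5,fy=5,interpolation=2))
b,d,C,_=shot("side","s13.png");x,y=proj(C,[.55,0,.03])[0].astype(int);cv2.imwrite("pics/s13c.png",cv2.resize(b[y-60:y+60,x-80:x+80],None,fx=5,fy=5,interpolation=2))
E
```

```text
[0.56781704 0.08812411 0.16422217] [-0.8114098  -0.54760726  0.00747376]
```

View pics/w13.png

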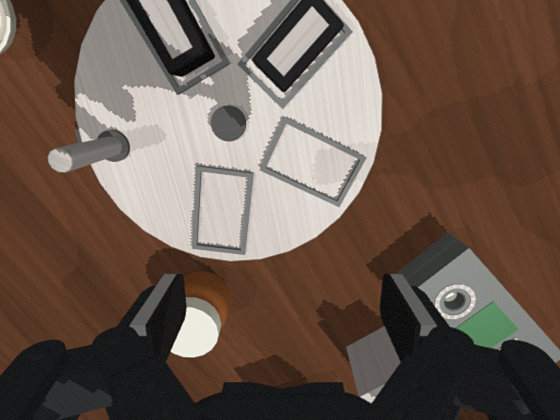

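View pics/s13c.png

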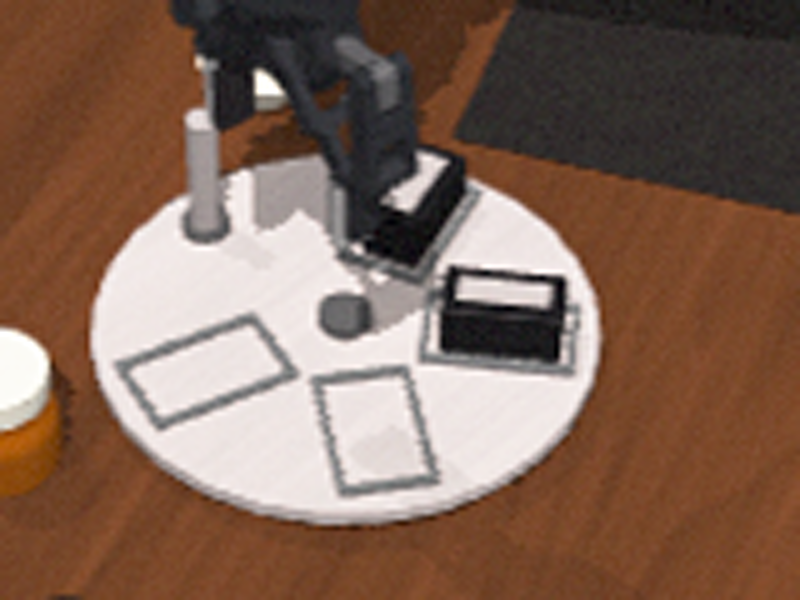

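Call:
play_rows([
  [[0,0,-0.171],[-0.02,0.03,0.016],-1],
  [[0,0,-0.171],[-0.02,0.03,0.014],-1],
  [[0,0,-0.171],[-0.02,0.03,0.014],-1],
  [[0,0,-0.171],[-0.02,0.03,0.014],-1],
  [[0,0,-0.171],[-0.02,0.03,0.014],-1],
  [[0,0,-0.171],[-0.02,0.03,0.014],-1],
  [[0,0,0],[0,0,0],-1],
  [[0,0,0],[0,0,0],-1],
  [[0,0,0],[0,0,0],-1],
])

```text
time_s: 18.88
tool_pos: [0.4484, 0.2673, 0.2499]
tcp_rot: [-0.707, 0.707, -0.0, -0.0]
contact_force: [-0.0, -0.9, 0.7]
width: 0.0858
```

```bash
python3 - <<'E'
from meas import *
b,d,C,o=shot("wrist","w14.png"); print(o["tool_pos"]);print(np.round(tool(o),4)); np.savez("w14.npz",d=d)
b,d,C,_=shot("top","t14.png");cv2.imwrite("pics/c14.png",cv2.resize(b[140:260,230:380],None,fx=5,fy=5,interpolation=2))
pockets(b,C,(255,150,352,245)); strips(b,C,z=.052,roi=(255,160,350,245))
E
```

```text
[0.44836637 0.26726584 0.24989108]
[[ 1.e+00 -8.e-04 -1.e-04]
 [ 1.e-04 -6.e-04  1.e+00]
 [-8.e-04 -1.e+00 -6.e-04]]
rect outer px [311. 221.] xy [501.   -5.7] size [69.5 49.5] long 16.3
rect outer px [331. 197.] xy [568.7 -61.1] size [74.9 49. ] long 88.9
strip px [303. 198.] xy [553.4  15.2] size [244.4 223.4] long axis 88.8
```

View pics/w14.png

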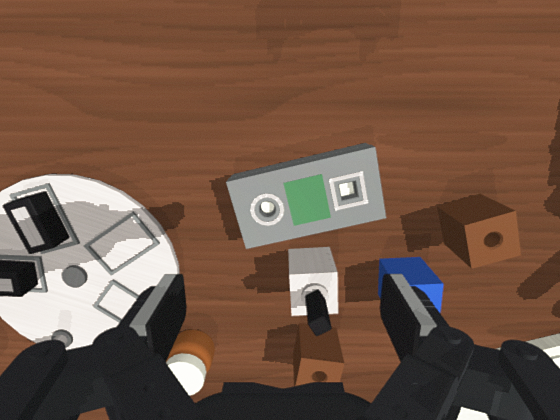

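View pics/c14.png

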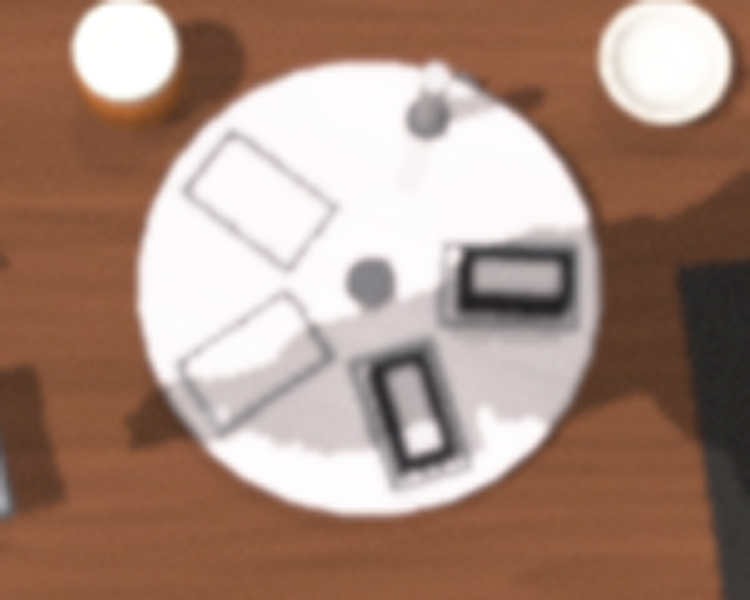

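```bash
python3 - <<'E'
from meas import *
b=cv2.imread("pics/w14.png"); o=monitor.get_obs(); C=cam("wrist",o)
cv2.imwrite("pics/c14b.png",cv2.resize(b[135:345,210:400],None,fx=3,fy=3,interpolation=2))
h=cv2.cvtColor(b,cv2.COLOR_BGR2HSV)
m=((h[:,:,1]<40)&(h[:,:,2]>185)).astype(np.uint8)
n,l,s,ce=cv2.connectedComponentsWithStats(m)
for i in range(1,n):
    x,y=ce[i]
    if s[i,4]>80 and 220<x<390 and 140<y<330:
        cc=max(cv2.findContours((l==i).astype(np.uint8),0,cv2.CHAIN_APPROX_NONE)[0],key=len)[:,0]
        for z in(.04,.066):
            r=cv2.minAreaRect((ray(C,cc,z)*1000).astype(np.float32)); print(z,ce[i].round(1),s[i,4],np.round(r[0],1),np.round(r[1],1),round(r[2],1))
g=((h[:,:,0]>35)&(h[:,:,0]<85)&(h[:,:,1]>80)).astype(np.uint8)
cc=max(cv2.findContours(g,0,cv2.CHAIN_APPROX_NONE)[0],key=len)[:,0]
r=cv2.minAreaRect((ray(C,cc,.04)*1000).astype(np.float32));print("disp",r)
E
```

```text
0.04 [348.2 190.2] 500 [462.9 338.8] [36.9 37.1] 13.9
0.066 [348.2 190.2] 500 [456.  333.7] [34.2 34.4] 13.9
0.04 [345.6 188.4] 151 [460.4 336.3] [13.3 13.9] 13.8
0.066 [345.6 188.4] 151 [453.6 331.4] [12.3 12.9] 13.8
0.04 [266.7 209. ] 386 [483.8 250.8] [36.1 36.8] 90.0
0.066 [266.7 209. ] 386 [475.3 252.1] [33.5 34.1] 90.0
0.04 [266.8 206.4] 108 [481.2 251.4] [13.1 11.4] 90.0
0.066 [266.8 206.4] 108 [472.9 252.7] [12.1 10.6] 90.0
0.04 [318.1 286.3] 1037 [589.6 305.1] [56.3 56. ] 3.2
0.066 [318.1 286.3] 1037 [573.3 302.4] [52.1 51.9] 3.2
0.04 [298.6 310.4] 128 [612.3 287.4] [12.2 18.1] 5.2
0.066 [298.6 310.4] 128 [594.4 286.1] [11.3 16.8] 5.2
disp ((473.35296630859375, 294.9884948730469), (49.35825729370117, 40.93634033203125), 13.386951446533203)
```

View pics/c14b.png

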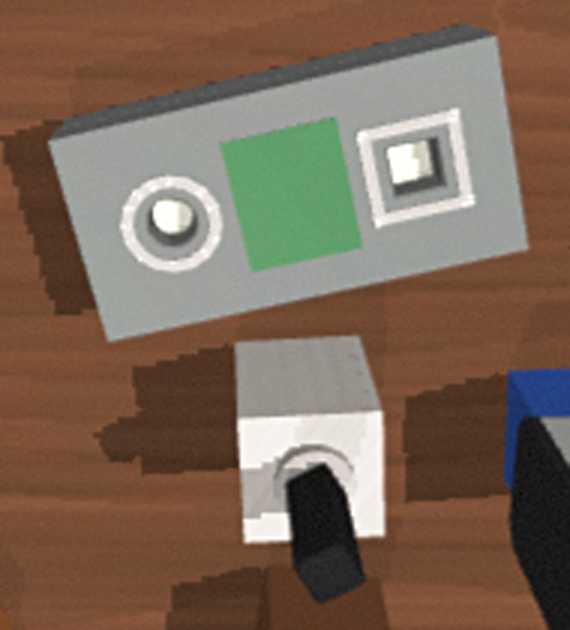

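Call:
play_rows([
  [[0,0,0],[0.04,0.011,0],-1],
  [[0,0,0],[0.04,0.011,-0.02],-1],
  [[0,0,0],[0.04,0.011,-0.02],-1],
  [[0,0,0],[0,0,0],-1],
  [[0,0,0],[0,0,0],-1],
  [[0,0,0],[0,0,0],-1],
])

```text
time_s: 19.73
tool_pos: [0.5676, 0.3012, 0.2118]
tcp_rot: [0.707, -0.707, -0.001, 0.0]
contact_force: [0.9, -0.8, -0.1]
width: 0.0855
```

```bash
python3 - <<'E'
from meas import *
b,d,C,o=shot("wrist","w15.png"); print(o["tool_pos"]);print(np.round(tool(o),4)); np.savez("w15.npz",d=d)
cv2.imwrite("pics/c15.png",cv2.resize(b[120:320,200:390],None,fx=3,fy=3,interpolation=2))
E
```

```text
[0.56759862 0.30124019 0.21179108]
[[ 1.0e+00  1.2e-03 -1.2e-03]
 [ 1.2e-03  6.0e-04  1.0e+00]
 [ 1.2e-03 -1.0e+00  6.0e-04]]
```

View pics/c15.png

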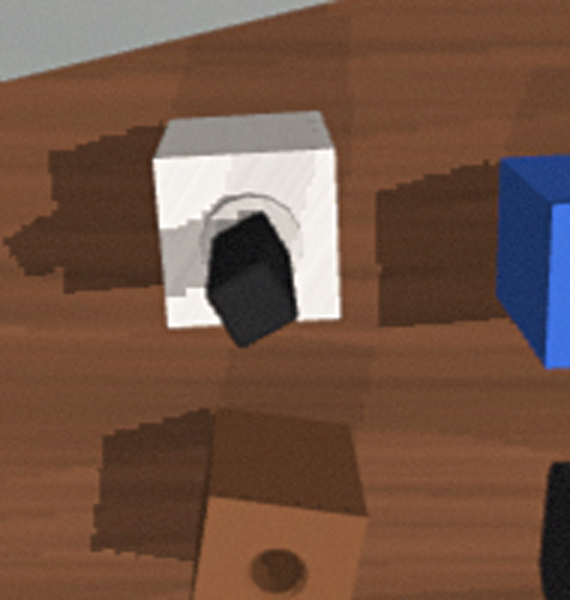

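```bash
python3 - <<'E'
from meas import *
o=monitor.get_obs(); C=cam("wrist",o)
for n,p,z in(("grip",[(209,290),(267,261),(297,318),(243,346)],.122),("stand",[(154,158),(335,148),(341,318),(168,328)],.066)):
    w=(ray(C,np.array(p)/3+[200,120],z)*1000).astype(np.float32); r=cv2.minAreaRect(w); e=w[1]-w[0]; e2=w[2]-w[1]
    print(n,w.mean(0),r,np.degrees(np.arctan2(e[1],e[0])),np.degrees(np.arctan2(e2[1],e2[0])))
# top view grip & stand
E
```

```text
grip [573.57697 304.13965] ((573.6832275390625, 304.14300537109375), (16.77729034423828, 15.820990562438965), 27.82284164428711) 117.82283 26.93311
stand [574.1224  303.12192] ((574.0638427734375, 302.9947814941406), (52.61909866333008, 52.622737884521484), 3.570221424102783) 93.2572 3.5702212
```

Call:
play_rows([
  [[0,0,0.16],[0.0055,0.002,0],-1],
  [[0,0,0.16],[0,0,0],-1],
  [[0,0,0.16],[0,0,0],-1],
  [[0,0,0],[0,0,0],-1],
  [[0,0,0],[0,0,-0.04],-1],
  [[0,0,0],[0,0,0],-1],
  [[0,0,0],[0,0,0],-1],
], newtons=40)

```text
time_s: 20.65
tool_pos: [0.5735, 0.3035, 0.1717]
tcp_rot: [0.687, -0.687, -0.168, 0.168]
contact_force: [0.2, 0.2, 0.2]
width: 0.0855
```

```bash
python3 - <<'E'
from meas import *
b,d,C,o=shot("wrist","w16.png"); print(o["tool_pos"]);print(np.round(tool(o),4))
cv2.imwrite("pics/c16.png",cv2.resize(b[150:400,180:400],None,fx=3,fy=3,interpolation=2)[:600])
E
```

```text
[0.57352307 0.30353445 0.17174129]
[[ 8.869e-01  6.000e-04 -4.619e-01]
 [ 4.619e-01  4.000e-04  8.869e-01]
 [ 7.000e-04 -1.000e+00  0.000e+00]]
```

View pics/c16.png

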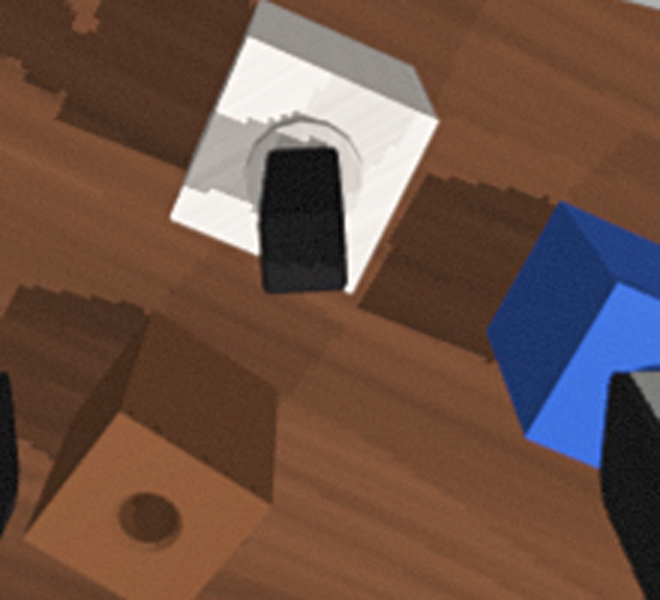

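```bash
python3 - <<'E'
from meas import *
o=monitor.get_obs(); C=cam("wrist",o)
w=(ray(C,np.array([(260,212),(342,206),(347,287),(267,292)])/3+[180,150],.122)*1000).astype(np.float32); r=cv2.minAreaRect(w); 
print(w.mean(0),r); 
for i in range(4): e=w[(i+1)%4]-w[i]; print(np.degrees(np.arctan2(e[1],e[0]))%90, np.linalg.norm(e))
E
```

```text
[573.928   303.67505] ((573.8964233398438, 303.6514892578125), (17.831113815307617, 16.59062957763672), 31.404619216918945)
31.9469 16.571314
31.413015 17.831116
31.404625 16.59063
31.348068 17.674282
```

Call:
play_rows([
  [[0,0,0.06],[0.0,0,0],-1],
  [[0,0,0],[0,0,-0.03],-1],
  [[0,0,0],[0,0,-0.03],-1],
  [[0,0,0],[0,0,-0.029],-1],
  [[0,0,0],[0,0,0],-1],
  [[0,0,0],[0,0,0],1],
  [[0,0,0],[0,0,0],1],
  [[0,0,0],[0,0,0],1],
  [[0,0,0],[0,0,0],1],
  [[0,0,0],[0,0,0],1],
  [[0,0,0],[0,0,0],1],
], newtons=40)

```text
time_s: 22.08
tool_pos: [0.574, 0.3036, 0.0824]
tcp_rot: [0.681, -0.681, -0.189, 0.189]
contact_force: [-0.5, -0.1, 6.1]
width: 0.0173
```

```bash
python3 - <<'E'
from meas import *
b,d,C,o=shot("wrist","w17.png"); print(o["tool_pos"],o["width"],o["contact_force"]);print(np.round(tool(o),4))
E
```

```text
[0.57400177 0.30361368 0.08235132] 0.017260479625987566 [-0.51638851 -0.0737738   6.06152268]
[[ 8.571e-01  1.300e-03 -5.151e-01]
 [ 5.151e-01  7.000e-04  8.571e-01]
 [ 1.400e-03 -1.000e+00 -1.000e-04]]
```

View pics/w17.png

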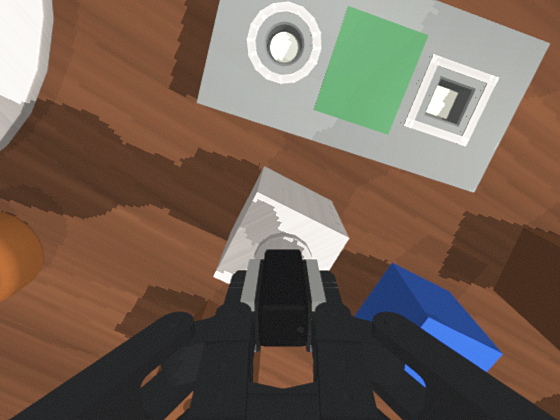

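```bash
cat >> meas.py <<'E'
def rings(b,C,z=.04):
    h=cv2.cvtColor(b,cv2.COLOR_BGR2HSV); m=((h[:,:,1]<40)&(h[:,:,2]>185)).astype(np.uint8)
    n,l,s,ce=cv2.connectedComponentsWithStats(m)
    for i in range(1,n):
        if s[i,4]<80 : continue
        cc=max(cv2.findContours((l==i).astype(np.uint8),0,cv2.CHAIN_APPROX_NONE)[0],key=len)[:,0]
        r=cv2.minAreaRect((ray(C,cc,z)*1000).astype(np.float32))
        if 25<min(r[1]) and max(r[1])<45: print("ring",ce[i].round(1),s[i,4],np.round(r[0],1),np.round(r[1],1),round(r[2],1))
E
python3 - <<'E'
from meas import *
b=cv2.imread("pics/w17.png");o=monitor.get_obs();C=cam("wrist",o);rings(b,C)
print(ray(C,[[283,296]],.122))
b=cv2.imread("pics/top0.png");rings(b,cam("top"))
E
```

```text
[[0.56200289 0.29757039]]
ring [215.  230.1] 117 [481.1 249.7] [36.1 34.8] 44.9
ring [181.7 238.8] 144 [460.7 337. ] [38.  37.6] 13.2
```

Call:
play_rows([
  [[0,0,0],[0,0,0.02],1],
  [[0,0,0],[0,0,0.03],1],
  [[0,0,0],[0,0,0.035],1],
  [[0,0,0],[0,0,0],1],
  [[0,0,0],[-0.045,-0.026,0],1],
  [[0,0,0],[-0.0465,-0.0273,0],1],
  [[0,0,0],[0,0,-0.02],1],
  [[0,0,0],[0,0,0],1],
  [[0,0,0],[0,0,0],1],
])

```text
time_s: 23.25
tool_pos: [0.4823, 0.2503, 0.1463]
tcp_rot: [0.681, -0.681, -0.189, 0.189]
contact_force: [0.8, -0.1, 0.0]
width: 0.0177
```

```bash
python3 - <<'E'
from meas import *
b,d,C,o=shot("wrist","w18.png"); print(o["tool_pos"],o["width"],o["contact_force"]);print(np.round(tool(o),4)); rings(b,C)
b,d,C,_=shot("side","s18.png");x,y=proj(C,[.482,.25,.06])[0].astype(int);cv2.imwrite("pics/s18c.png",cv2.resize(b[y-60:y+60,x-80:x+80],None,fx=5,fy=5,interpolation=2))
print([proj(C,[o["tool_pos"][0],o["tool_pos"][1],z])[0].round(1) for z in (.04,.066)],x,y)
E
```

```text
[0.48231037 0.25028869 0.14626013] 0.017688344551335954 [ 0.75578838 -0.07538785  0.03686875]
[[ 8.571e-01 -4.000e-04 -5.152e-01]
 [ 5.152e-01 -1.000e-04  8.571e-01]
 [-3.000e-04 -1.000e+00  1.000e-04]]
ring [281.5 205.4] 610 [483.5 250.7] [34.4 36.4] 34.0
ring [390.  240.6] 827 [463.3 339.4] [36.7 36.7] 13.5
ring [281.4 359.3] 1148 [602.7 321.2] [37.1 43.7] 3.4
[array([291.7, 297.2]), array([291.7, 289.5])] 291 291
```

View pics/w18.png

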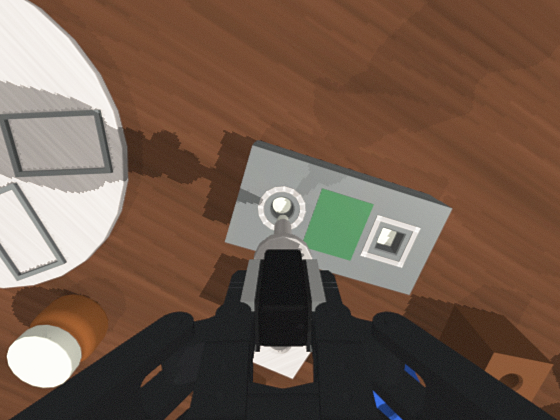

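View pics/s18c.png

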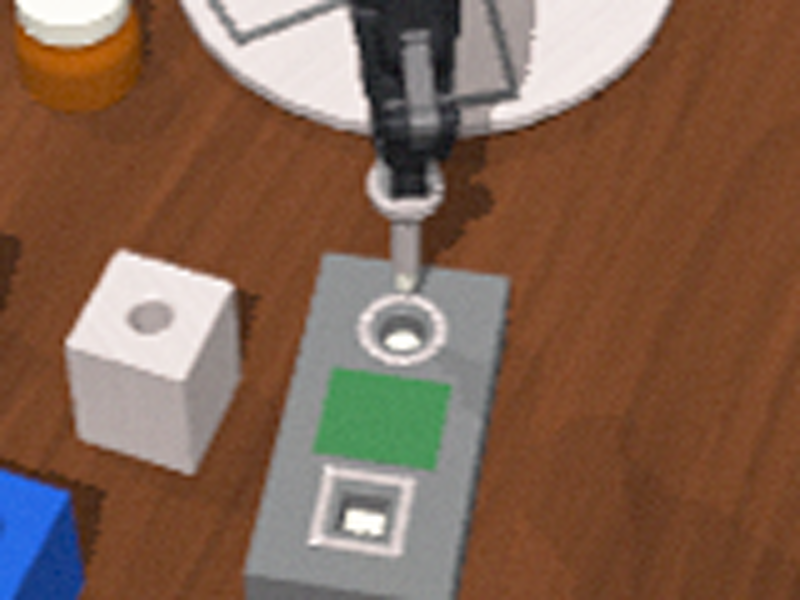

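Call:
play_rows([
  [[0,0,0],[0,0,-0.015],1],
  [[0,0,0],[0,0,-0.015],1],
  [[0,0,0],[0,0,-0.01],1],
  [[0,0,0],[0,0,-0.0065],1],
  [[0,0,0],[0,0,0],1],
  [[0,0,0],[0,0,0],1],
  [[0,0,0],[0,0,0],1],
])

```text
time_s: 24.22
tool_pos: [0.4816, 0.25, 0.1001]
tcp_rot: [0.681, -0.681, -0.189, 0.189]
contact_force: [-2.7, -1.1, 3.9]
width: 0.0171
```

```bash
python3 - <<'E'
from meas import *
o=monitor.get_obs(); print(o["tool_pos"],o["contact_force"])
b,d,C,_=shot("wrist","w19.png")
b,d,C,_=shot("side","s19.png");x,y=proj(C,[.482,.25,.06])[0].astype(int);cv2.imwrite("pics/s19c.png",cv2.resize(b[y-60:y+60,x-80:x+80],None,fx=5,fy=5,interpolation=2))
E
```

```text
[0.48155754 0.24999898 0.10010068] [-2.68868186 -1.07428653  3.89453294]
```

View pics/s19c.png

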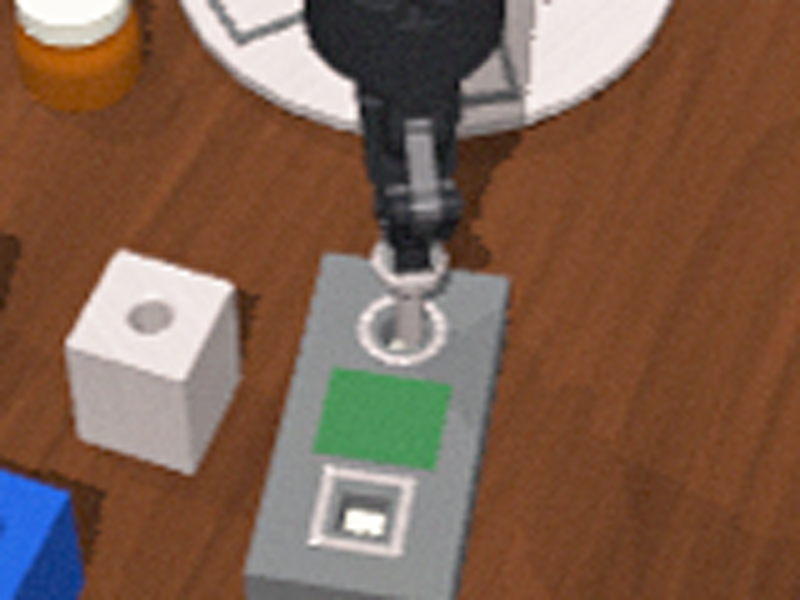

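Call:
play_rows([
  [[0,0,0],[0,0,-0.002],1],
  [[0,0,0],[0,0,-0.001],1],
  [[0,0,0],[0,0,0],1],
])

```text
time_s: 24.7
tool_pos: [0.4831, 0.2506, 0.0989]
tcp_rot: [0.682, -0.681, -0.19, 0.188]
contact_force: [-3.1, -1.1, 13.4]
width: 0.0175
```

```bash
python3 - <<'E'
from meas import *
o=monitor.get_obs(); print(o["tool_pos"],o["contact_force"])
E
```

```text
[0.48308201 0.25058515 0.09886147] [-3.05804219 -1.12866018 13.35260425]
```

Button 1 bottomed out at 13 N. Next I'll park the stylus.

Call:
play_rows([
  [[0,0,0],[0,0,0.015],1],
  [[0,0,0],[0,0,0.03],1],
  [[0,0,0],[0,0,0.025],1],
  [[0,0,0],[0.045,0.026,0],1],
  [[0,0,0],[0.0465,0.0273,0],1],
  [[0,0,0],[0,0,0],1],
  [[0,0,0],[0,0,0],1],
  [[0,0,0],[0,0,0],1],
])

```text
time_s: 25.7
tool_pos: [0.5726, 0.3029, 0.1674]
tcp_rot: [0.681, -0.681, -0.189, 0.189]
contact_force: [0.3, -0.3, -0.6]
width: 0.0173
```

```bash
python3 - <<'E'
from meas import *
b,d,C,o=shot("wrist","w20.png");print(o["tool_pos"],o["width"],o["contact_force"]);print(tool(o).round(4))
b,d,C,_=shot("side","s20.png");x,y=proj(C,[.574,.303,.08])[0].astype(int);cv2.imwrite("pics/s20c.png",cv2.resize(b[y-60:y+60,x-80:x+80],None,fx=5,fy=5,interpolation=2)); print(x,y,[proj(C,[.574,.3036,z])[0].round(1) for z in (.066,.09)])
E
```

```text
[0.57255391 0.30292943 0.16742037] 0.017305915084839037 [ 0.26477826 -0.3298759  -0.61866193]
[[ 8.572e-01 -3.000e-04 -5.150e-01]
 [ 5.150e-01 -1.000e-04  8.572e-01]
 [-3.000e-04 -1.000e+00  1.000e-04]]
239 289 [array([240.1, 294.3]), array([239.3, 287.1])]
```

View pics/s20c.png

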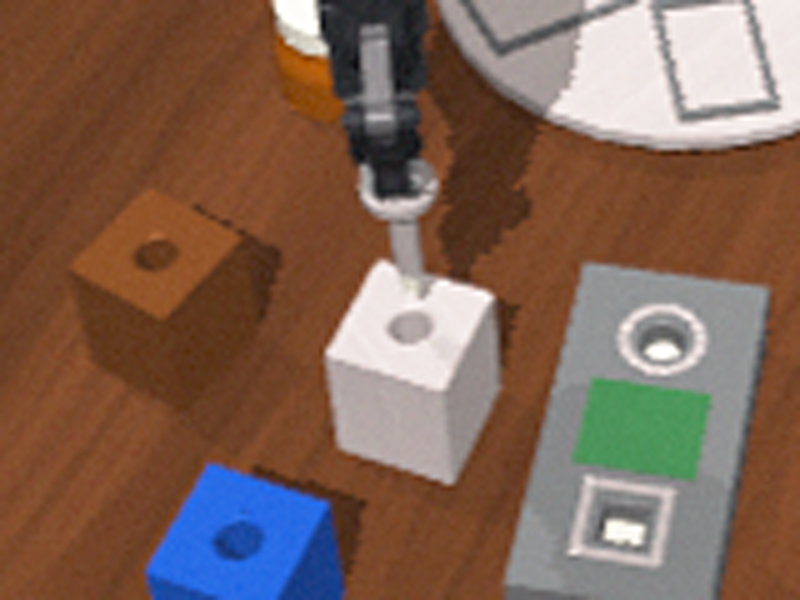

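View pics/w20.png

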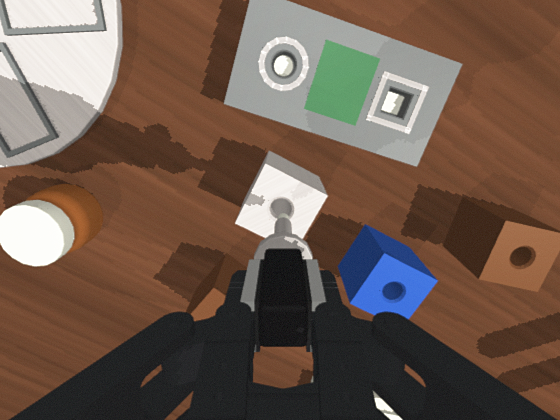

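```bash
python3 - <<'E'
from meas import *
a=[cv2.resize(cv2.imread(f"pics/{n}.png")[190:260,240:325],None,fx=4.5,fy=4.5,interpolation=2) for n in("w18","w20")]
cv2.imwrite("pics/c20.png",np.hstack(a))
o=monitor.get_obs();C=cam("wrist",o);print(o["tool_pos"])
t=o["tool_pos"]; print([proj(C,[t[0],t[1],t[2]+dz])[0].round(1) for dz in(-.0764,-.0624,-.02)], proj(C,[t[0],t[1],.066]).round(1))
E
```

```text
[0.57269597 0.30299313 0.16774421]
[array([281.5, 219.3]), array([281.4, 226.7]), array([281.1, 255.5])] [[281.6 208. ]]
```

View pics/c20.png

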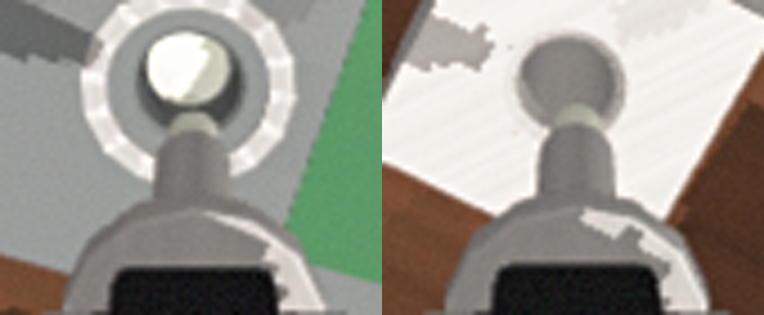

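Call:
play_rows([
  [[0,0,0],[0.0014,0.0007,-0.01],1],
  [[0,0,0],[0,0,-0.015],1],
  [[0,0,0],[0,0,-0.02],1],
  [[0,0,0],[0,0,-0.02],1],
  [[0,0,0],[0,0,-0.012],1],
  [[0,0,0],[0,0,0],1],
  [[0,0,0],[0,0,0],1],
])

```text
time_s: 26.68
tool_pos: [0.5753, 0.3043, 0.0906]
tcp_rot: [0.681, -0.681, -0.189, 0.189]
contact_force: [-0.2, 0.5, -1.2]
width: 0.0174
```

```bash
python3 - <<'E'
from meas import *
b,d,C,o=shot("wrist","w21.png");print(o["tool_pos"],o["width"],o["contact_force"])
b,d,C,_=shot("side","s21.png");x,y=proj(C,[.574,.303,.08])[0].astype(int);cv2.imwrite("pics/s21c.png",cv2.resize(b[y-60:y+60,x-80:x+80],None,fx=5,fy=5,interpolation=2))
E
```

```text
[0.57527968 0.30427806 0.09060004] 0.01742616985211933 [-0.16835712  0.54030377 -1.20337665]
```

View pics/s21c.png

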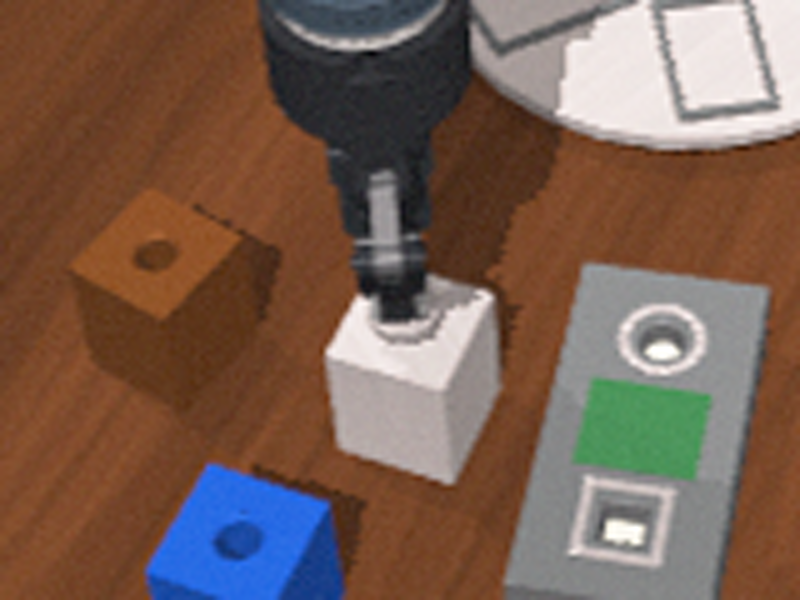

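Call:
play_rows([
  [[0,0,0],[-0.001,-0.0005,-0.004],1],
  [[0,0,0],[0,0,-0.0035],1],
  [[0,0,0],[0,0,0],1],
  [[0,0,0],[0,0,0],1],
])

```text
time_s: 27.28
tool_pos: [0.5738, 0.3036, 0.0824]
tcp_rot: [0.681, -0.681, -0.189, 0.189]
contact_force: [0.7, -0.1, -0.6]
width: 0.0176
```

Call:
play_rows([
  [[0,0,0],[0,0,0],0],
  [[0,0,0],[0,0,0],-0.4],
  [[0,0,0],[0,0,0],-0.4],
  [[0,0,0],[0,0,0],-0.4],
  [[0,0,0],[0,0,0.03],-0.4],
  [[0,0,0],[0,0,0.04],-0.4],
  [[0,0,0],[0,0,0.04],-0.4],
  [[0,0,0],[0,0,0],-0.4],
])

```text
time_s: 28.28
tool_pos: [0.5763, 0.3046, 0.1969]
tcp_rot: [0.682, -0.681, -0.192, 0.186]
contact_force: [0.1, -0.9, -0.3]
width: 0.06
```

```bash
python3 - <<'E'
from meas import *
b,d,C,o=shot("wrist","w22.png");print(o["tool_pos"],o["width"],o["contact_force"])
b,d,C,_=shot("side","s22.png");x,y=proj(C,[.574,.303,.08])[0].astype(int);cv2.imwrite("pics/s22c.png",cv2.resize(b[y-60:y+60,x-80:x+80],None,fx=5,fy=5,interpolation=2))
E
```

```text
[0.57628812 0.30461769 0.19690457] 0.05997132665711462 [ 0.12874099 -0.93391063 -0.32333734]
```

View pics/s22c.png

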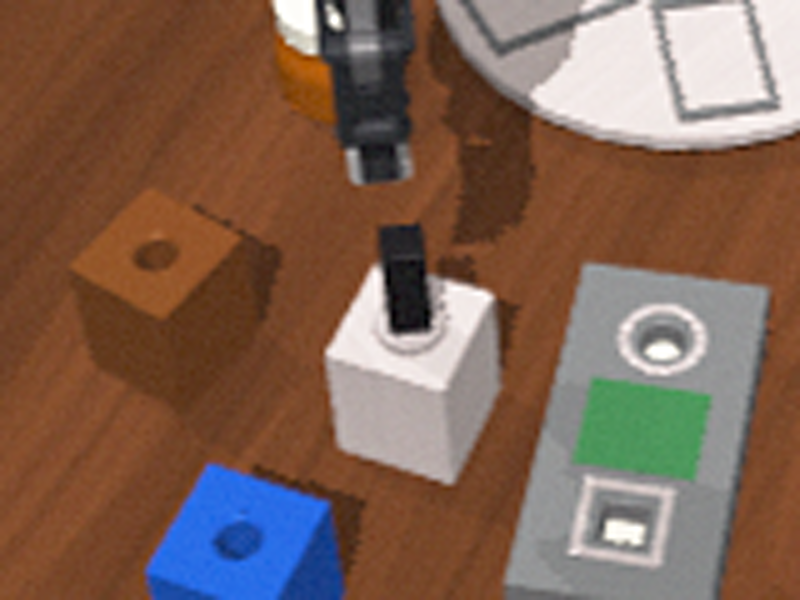

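View pics/w22.png

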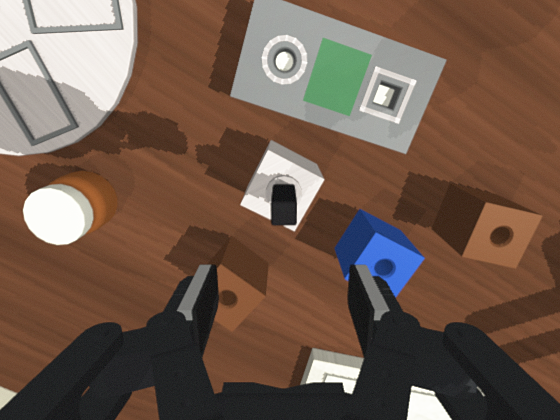

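The stylus is parked and the collar is seated. Next, over to the crank.

Call:
play_rows([
  [[0,0,-0.09],[0.004,-0.054,0.005],-0.4],
  [[0,0,-0.09],[0.004,-0.054,0],-0.4],
  [[0,0,-0.09],[0.004,-0.054,0],-0.4],
  [[0,0,-0.09],[0.004,-0.054,0],-0.4],
  [[0,0,-0.09],[0.004,-0.054,0],-0.4],
  [[0,0,-0.09],[0.004,-0.054,0],-0.4],
  [[0,0,0],[0,0,0],-0.4],
  [[0,0,0],[0,0,0],-0.4],
  [[0,0,0],[0,0,0],-0.4],
])

```text
time_s: 29.5
tool_pos: [0.5973, -0.019, 0.1968]
tcp_rot: [0.707, -0.707, -0.001, 0.002]
contact_force: [-0.5, 0.6, -0.6]
width: 0.0598
```

```bash
python3 - <<'E'
from meas import *
b,d,C,o=shot("wrist","w23.png");print(o["tool_pos"],o["width"],tool(o).round(3).tolist()); np.savez("w23.npz",d=d)
pockets(b,C,(80,50,500,420))
E
```

```text
[ 0.59734387 -0.0189626   0.1968366 ] 0.05981478768498299 [[1.0, -0.001, -0.003], [0.003, 0.001, 1.0], [-0.001, -1.0, 0.001]]
rect outer px [104. 329.] xy [ 759.9 -217.3] size [19.8 49.2] long 91.0
rect hole px [445. 289.] xy [715.4 158.8] size [72.3 59.5] long 47.9
rect hole px [152. 276.] xy [ 693.7 -155.3] size [62.6 71.3] long 145.1
rect outer px [371. 209.] xy [621.2  71.6] size [79.5 50.8] long 51.2
rect hole px [378. 209.] xy [620.8  73. ] size [66.4 39.2] long 51.6
rect outer px [314. 163.] xy [574.2  12.6] size [28.8 31.9] long 91.0
rect hole px [317. 162.] xy [573.9  13.6] size [12.6 13.5] long 91.5
rect outer px [241. 152.] xy [570.7 -61.5] size [77.3 49. ] long 87.2
rect hole px [230. 162.] xy [573.9 -66.2] size [49.8 19.2] long 86.3
rect outer px [386. 115.] xy [532.6  75.6] size [50.8 80. ] long 123.2
rect hole px [392. 114.] xy [532.5  76.5] size [39.5 66.5] long 123.7
rect outer px [287.  90.] xy [505.7 -10.7] size [70.7 58.9] long 16.3
rect hole px [280. 288.] xy [707.3 -20.3] size [20.3 20.5] long 90.2
rect hole px [373. 294.] xy [712.8  79.9] size [71.5 21.7] long 18.9
rect hole px [282. 261.] xy [675.9 -20. ] size [12.3 34.9] long 175.8
```

View pics/w23.png

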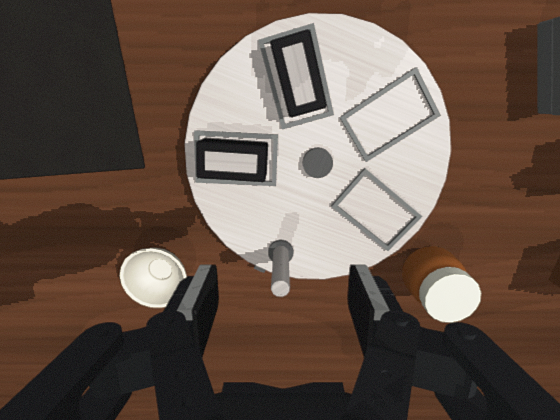

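```bash
python3 - <<'E'
from meas import *
b=cv2.imread("pics/w23.png");o=monitor.get_obs();C=cam("wrist",o)
print(ray(C,[[280,288.5]],.095)); print(ray(C,[[280.5,250]],.024), ray(C,[[317,162]],.024))
E
```

```text
[[ 0.66636857 -0.01960061]]
[[ 0.66467934 -0.01964237]] [[0.57441915 0.01443474]]
```

Call:
play_rows([
  [[0,0,0],[0.034,0,0],-0.4],
  [[0,0,0],[0.034,-0.001,0],-0.4],
  [[0,0,0],[0,0,-0.04],-0.4],
  [[0,0,0],[0,0,-0.04],-0.4],
  [[0,0,0],[0,0,-0.03],-0.4],
  [[0,0,0],[0,0,-0.02],-0.4],
  [[0,0,0],[0,0,0],-0.4],
  [[0,0,0],[0,0,0],0.3],
  [[0,0,0],[0,0,0],1],
  [[0,0,0],[0,0,0],1],
  [[0,0,0],[0,0,0],1],
  [[0,0,0],[0,0,0],1],
], newtons=25)

```text
time_s: 31.05
tool_pos: [0.6669, -0.0212, 0.0691]
tcp_rot: [0.707, -0.707, -0.001, -0.0]
contact_force: [-0.4, 1.2, 5.4]
width: 0.015
```

```bash
python3 - <<'E'
from meas import *
b,d,C,o=shot("wrist","w24.png");print(o["tool_pos"],o["width"],o["contact_force"],tool(o).round(3).tolist())
b,d,C,_=shot("side","s24.png");x,y=proj(C,[.6,.0,.06])[0].astype(int);cv2.imwrite("pics/s24c.png",cv2.resize(b[y-60:y+60,x-80:x+80],None,fx=5,fy=5,interpolation=2))
E
```

```text
[ 0.66688906 -0.02121835  0.06906933] 0.014963520480738941 [-0.41454566  1.17241181  5.43679959] [[1.0, 0.003, -0.001], [0.001, 0.0, 1.0], [0.003, -1.0, 0.0]]
```

View pics/w24.png

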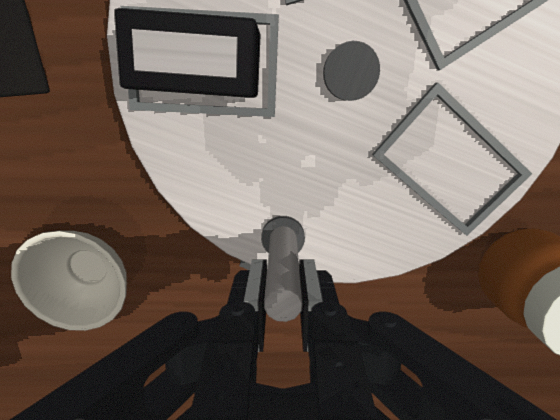

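View pics/s24c.png

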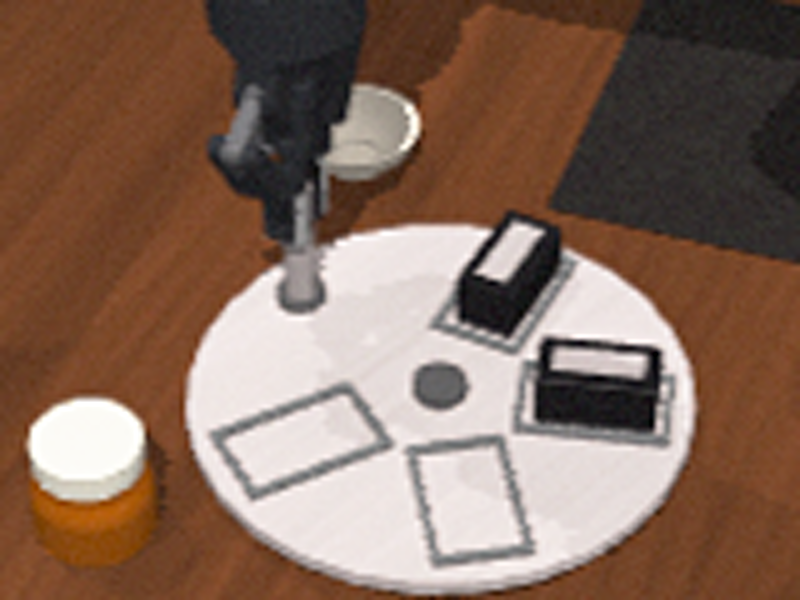

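```bash
python3 - <<'E'
import numpy as np
a=-0.36; inc=[.03,.06]+[.1]*61+[.05]*4
P=98*np.array([np.cos(a),np.sin(a)]);out=[];acc=P.copy()
for k,i in enumerate(inc):
    a+=i; Q=98*np.array([np.cos(a),np.sin(a)]); s=np.round(Q-acc,1); acc+=s; out.append(s)
for k in range(0,len(out),12): print(k," ".join(f"[{s[0]/1000:.4f},{s[1]/1000:.4f}]" for s in out[k:k+12]), round(-.36+sum(inc[:k+12])+.36,2))
E
```

```text
0 [0.0010,0.0028] [0.0017,0.0056] [0.0022,0.0095] [0.0011,0.0098] [0.0002,0.0098] [-0.0007,0.0097] [-0.0018,0.0097] [-0.0027,0.0094] [-0.0036,0.0091] [-0.0046,0.0087] [-0.0053,0.0082] [-0.0062,0.0076] 1.09
12 [-0.0069,0.0069] [-0.0075,0.0063] [-0.0082,0.0054] [-0.0086,0.0047] [-0.0091,0.0037] [-0.0093,0.0028] [-0.0097,0.0019] [-0.0097,0.0008] [-0.0098,-0.0000] [-0.0098,-0.0011] [-0.0095,-0.0021] [-0.0094,-0.0029] 2.29
24 [-0.0090,-0.0039] [-0.0085,-0.0048] [-0.0080,-0.0056] [-0.0075,-0.0064] [-0.0067,-0.0071] [-0.0061,-0.0077] [-0.0052,-0.0083] [-0.0043,-0.0088] [-0.0035,-0.0091] [-0.0025,-0.0095] [-0.0016,-0.0097] [-0.0006,-0.0097] 3.49
36 [0.0004,-0.0098] [0.0013,-0.0097] [0.0023,-0.0096] [0.0033,-0.0092] [0.0041,-0.0089] [0.0051,-0.0084] [0.0058,-0.0078] [0.0066,-0.0073] [0.0073,-0.0065] [0.0079,-0.0058] [0.0084,-0.0050] [0.0089,-0.0041] 4.69
48 [0.0093,-0.0032] [0.0095,-0.0023] [0.0097,-0.0012] [0.0098,-0.0004] [0.0098,0.0007] [0.0096,0.0016] [0.0095,0.0026] [0.0091,0.0035] [0.0088,0.0045] [0.0082,0.0052] [0.0077,0.0061] [0.0071,0.0068] 5.89
60 [0.0063,0.0075] [0.0056,0.0080] [0.0047,0.0086] [0.0020,0.0045] [0.0018,0.0045] [0.0016,0.0047] [0.0014,0.0047] 6.39
```

Call:
play_rows([
  [[0,0,0],[0.001,0.0028,0],1],
  [[0,0,0],[0.0017,0.0056,0],1],
  [[0,0,0],[0.0022,0.0095,0],1],
  [[0,0,0],[0.0011,0.0098,0],1],
  [[0,0,0],[0.0002,0.0098,0],1],
  [[0,0,0],[-0.0007,0.0097,0],1],
  [[0,0,0],[-0.0018,0.0097,0],1],
  [[0,0,0],[-0.0027,0.0094,0],1],
  [[0,0,0],[-0.0036,0.0091,0],1],
  [[0,0,0],[-0.0046,0.0087,0],1],
  [[0,0,0],[-0.0053,0.0082,0],1],
  [[0,0,0],[-0.0062,0.0076,0],1],
])

```text
time_s: 32.65
tool_pos: [0.6484, 0.0787, 0.0686]
tcp_rot: [-0.707, 0.707, 0.002, 0.001]
contact_force: [0.2, -5.9, 7.1]
width: 0.0152
```

```bash
python3 - <<'E'
from meas import *
b,d,C,o=shot("wrist","w25.png");print(o["tool_pos"],o["width"],o["contact_force"],o["wrist_torque"])
E
```

```text
[0.64840439 0.0787481  0.06857838] 0.015214585226474784 [ 0.17528066 -5.85390336  7.11921865] [-0.91178887 -0.02516704  0.1482699 ]
```

View pics/w25.png

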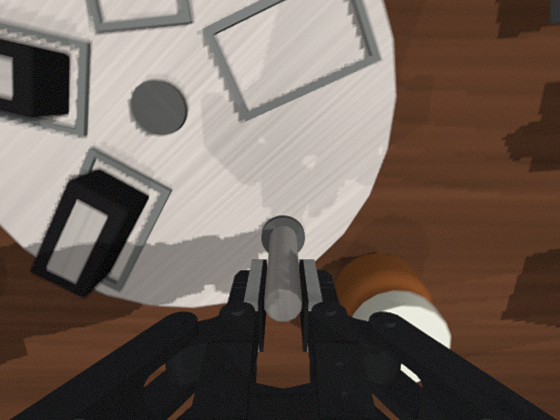

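Call:
play_rows([
  [[0,0,0],[-0.0069,0.0069,0],1],
  [[0,0,0],[-0.0075,0.0063,0],1],
  [[0,0,0],[-0.0082,0.0054,0],1],
  [[0,0,0],[-0.0086,0.0047,0],1],
  [[0,0,0],[-0.0091,0.0037,0],1],
  [[0,0,0],[-0.0093,0.0028,0],1],
  [[0,0,0],[-0.0097,0.0019,0],1],
  [[0,0,0],[-0.0097,0.0008,0],1],
  [[0,0,0],[-0.0098,0,0],1],
  [[0,0,0],[-0.0098,-0.0011,0],1],
  [[0,0,0],[-0.0095,-0.0021,0],1],
  [[0,0,0],[-0.0094,-0.0029,0],1],
])

```text
time_s: 34.2
tool_pos: [0.5401, 0.1068, 0.0682]
tcp_rot: [0.709, -0.706, -0.002, 0.0]
contact_force: [3.5, 3.0, 6.3]
width: 0.0151
```

Call:
play_rows([
  [[0,0,0],[-0.009,-0.0039,0],1],
  [[0,0,0],[-0.0085,-0.0048,0],1],
  [[0,0,0],[-0.008,-0.0056,0],1],
  [[0,0,0],[-0.0075,-0.0064,0],1],
  [[0,0,0],[-0.0067,-0.0071,0],1],
  [[0,0,0],[-0.0061,-0.0077,0],1],
  [[0,0,0],[-0.0052,-0.0083,0],1],
  [[0,0,0],[-0.0043,-0.0088,0],1],
  [[0,0,0],[-0.0035,-0.0091,0],1],
  [[0,0,0],[-0.0025,-0.0095,0],1],
  [[0,0,0],[-0.0016,-0.0097,0],1],
  [[0,0,0],[-0.0006,-0.0097,0],1],
])

```text
time_s: 35.7
tool_pos: [0.4684, 0.0172, 0.0659]
tcp_rot: [0.709, -0.705, 0.003, 0.006]
contact_force: [-8.1, 4.0, 6.0]
width: 0.0151
```

```bash
python3 - <<'E'
from meas import *
b,d,C,o=shot("wrist","w26.png");print(o["tool_pos"],o["width"],o["contact_force"],o["wrist_torque"])
E
```

```text
[0.46835126 0.01723362 0.06587337] 0.015132345709213584 [-8.12713286  4.02494492  5.95741362] [0.46151443 1.54231201 0.12347288]
```

View pics/w26.png

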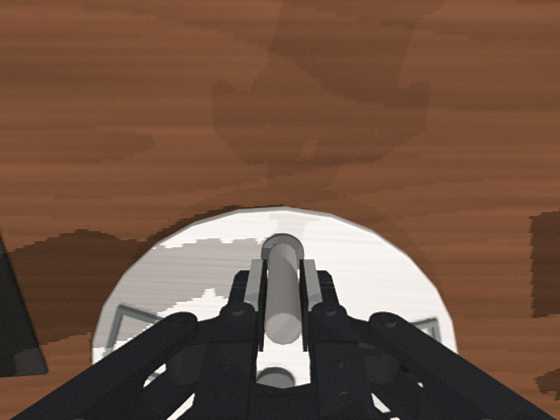

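Call:
play_rows([
  [[0,0,0],[0.0004,-0.0098,0],1],
  [[0,0,0],[0.0013,-0.0097,0],1],
  [[0,0,0],[0.0023,-0.0096,0],1],
  [[0,0,0],[0.0033,-0.0092,0],1],
  [[0,0,0],[0.0041,-0.0089,0],1],
  [[0,0,0],[0.0051,-0.0084,0],1],
  [[0,0,0],[0.0058,-0.0078,0],1],
  [[0,0,0],[0.0066,-0.0073,0],1],
  [[0,0,0],[0.0073,-0.0065,0],1],
  [[0,0,0],[0.0079,-0.0058,0],1],
  [[0,0,0],[0.0084,-0.005,0],1],
  [[0,0,0],[0.0089,-0.0041,0],1],
])

```text
time_s: 37.25
tool_pos: [0.5366, -0.0774, 0.066]
tcp_rot: [0.708, -0.707, 0.001, 0.002]
contact_force: [-5.8, 1.5, -9.6]
width: 0.015
```

Call:
play_rows([
  [[0,0,0],[0.0093,-0.0032,0],1],
  [[0,0,0],[0.0095,-0.0023,0],1],
  [[0,0,0],[0.0097,-0.0012,0],1],
  [[0,0,0],[0.0098,-0.0004,0],1],
  [[0,0,0],[0.0098,0.0007,0],1],
  [[0,0,0],[0.0096,0.0016,0],1],
  [[0,0,0],[0.0095,0.0026,0],1],
  [[0,0,0],[0.0091,0.0035,0],1],
  [[0,0,0],[0.0088,0.0045,0],1],
  [[0,0,0],[0.0082,0.0052,0],1],
  [[0,0,0],[0.0077,0.0061,0],1],
  [[0,0,0],[0.0071,0.0068,0],1],
])

```text
time_s: 38.75
tool_pos: [0.6483, -0.0554, 0.0684]
tcp_rot: [-0.706, 0.708, 0.002, 0.001]
contact_force: [2.1, -6.3, -13.4]
width: 0.0149
```

```bash
python3 - <<'E'
from meas import *
b,d,C,o=shot("wrist","w27.png");print(o["tool_pos"],o["width"],o["contact_force"],o["wrist_torque"])
E
```

```text
[ 0.64831349 -0.05537467  0.06835864] 0.014885878003197524 [  2.05878014  -6.3257279  -13.42002505] [-1.06128152 -0.26646436  0.19624543]
```

View pics/w27.png

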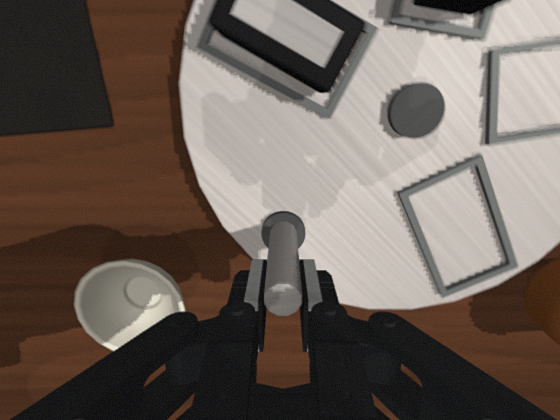

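Call:
play_rows([
  [[0,0,0],[0.0063,0.0075,0],1],
  [[0,0,0],[0.0056,0.008,0],1],
  [[0,0,0],[0.0047,0.0086,0],1],
  [[0,0,0],[0.002,0.0045,0],1],
  [[0,0,0],[0.0018,0.0045,0],1],
  [[0,0,0],[0,0,0],1],
])

```text
time_s: 39.55
tool_pos: [0.6702, -0.0211, 0.0695]
tcp_rot: [-0.707, 0.707, 0.003, 0.002]
contact_force: [4.1, -2.3, -13.1]
width: 0.0148
```

```bash
python3 - <<'E'
from meas import *
b,d,C,o=shot("wrist","w28.png");print(o["tool_pos"],o["width"],o["contact_force"],o["wrist_torque"])
E
```

```text
[ 0.67023368 -0.02105197  0.06953172] 0.01481786801269844 [  4.10290351  -2.3323671  -13.14190383] [-0.5144049  -0.91111329  0.07098122]
```

Call:
play_rows([
  [[0,0,0],[0.0016,0.0047,0],1],
  [[0,0,0],[0.0014,0.0047,0],1],
  [[0,0,0],[0,0,0],1],
])

```text
time_s: 39.98
tool_pos: [0.6732, -0.0116, 0.0697]
tcp_rot: [-0.707, 0.707, 0.003, 0.002]
contact_force: [4.9, -2.1, -11.7]
width: 0.0147
```

Call:
play_rows([
  [[0,0,0],[0.0011,0.0048,0],1],
  [[0,0,0],[0,0,0],1],
])

```text
time_s: 40.22
tool_pos: [0.6742, -0.0067, 0.0698]
tcp_rot: [-0.707, 0.707, 0.003, 0.002]
contact_force: [5.3, -2.1, -10.4]
width: 0.0151
```

Call:
play_rows([
  [[0,0,0],[0.0009,0.0048,0],1],
  [[0,0,0],[0,0,0],1],
])

```text
time_s: 40.48
tool_pos: [0.6747, -0.0018, 0.0698]
tcp_rot: [-0.707, 0.707, 0.003, 0.002]
contact_force: [4.7, -1.7, -10.4]
width: 0.0151
```

Call:
play_rows([
  [[0,0,0],[0.0007,0.0048,0],1],
  [[0,0,0],[0,0,0],1],
])

```text
time_s: 40.72
tool_pos: [0.6752, 0.0004, 0.0699]
tcp_rot: [-0.705, 0.709, 0.002, 0.003]
contact_force: [3.6, -9.1, -8.5]
width: 0.015
```

Call:
play_rows([
  [[0,0,0],[0.0004,0.0048,0],1],
  [[0,0,0],[0,0,0],1],
])

```text
time_s: 40.98
tool_pos: [0.6752, 0.0004, 0.0699]
tcp_rot: [-0.702, 0.712, 0.001, 0.003]
contact_force: [3.2, -20.2, -9.1]
width: 0.0149
```

Hit the end stop: y stalled at 0.0004 with 20 N, about 6.5 rad turned from the grip. Now I'll relax the force and release.

Call:
play_rows([
  [[0,0,0],[0,-0.006,0],1],
  [[0,0,0],[0,0,0],1],
  [[0,0,0],[0,0,0],0.3],
  [[0,0,0],[0,0,0],0],
  [[0,0,0],[0,0,0],-0.3],
  [[0,0,0],[0,0,0],-0.3],
  [[0,0,0],[0,0,0.04],-0.3],
  [[0,0,0],[0,0,0.05],-0.3],
  [[0,0,0],[-0.03,0,0.05],-0.3],
  [[0,0,0],[-0.03,0,0],-0.3],
  [[0,0,0],[0,0,0],-0.3],
  [[0,0,0],[0,0,0],-0.3],
])

```text
time_s: 42.48
tool_pos: [0.6124, 0.0019, 0.2073]
tcp_rot: [0.707, -0.707, -0.0, 0.0]
contact_force: [-0.2, 0.1, 0.9]
width: 0.0556
```

```bash
python3 - <<'E'
from meas import *
b,d,C,o=shot("wrist","w29.png");print(o["tool_pos"],o["width"],o["contact_force"],tool(o).round(3).tolist())
pockets(b,C,(80,0,520,420))
E
```

```text
[0.61240458 0.00189615 0.20733416] 0.055598168304463534 [-0.23398133  0.05597332  0.89567379] [[1.0, 0.0, -0.001], [0.001, 0.0, 1.0], [0.0, -1.0, 0.0]]
rect outer px [126. 403.] xy [ 891.9 -190.8] size [ 9.9 60.6] long 145.5
rect outer px [104. 329.] xy [ 784.6 -202.2] size [20.5 64.4] long 104.8
rect outer px [428. 275.] xy [715.7 159.5] size [85.  76.9] long 33.0
rect hole px [422. 269.] xy [712.6 157.7] size [69.6 59.6] long 27.7
rect outer px [125. 248.] xy [ 680.9 -162.2] size [16.5 58.4] long 122.8
rect outer px [254. 242.] xy [675.8 -29.3] size [16.7 28.8] long 93.5
rect outer px [139. 254.] xy [ 691.8 -155.7] size [96.4 97.8] long 166.6
rect hole px [136. 259.] xy [ 696.1 -152.2] size [70.6 71. ] long 103.8
rect outer px [360. 178.] xy [607.1  81. ] size [79.3 50.1] long 64.4
rect hole px [364. 176.] xy [606.4  81.9] size [66.1 39.4] long 64.3
rect outer px [292. 145.] xy [574.4  12.7] size [31.5 28.3] long 89.7
rect outer px [218. 158.] xy [587.  -60.2] size [49.3 78.5] long 99.4
rect hole px [210. 162.] xy [591.4 -66.8] size [19.  49.8] long 99.2
rect hole px [225. 145.] xy [573.4 -55.4] size [76.2 36.8] long 68.2
rect outer px [222.  80.] xy [517.9 -50.5] size [60.1  8.2] long 28.8
rect outer px [349.  81.] xy [519.8  64.8] size [50.7 79.3] long 136.3
rect hole px [357.  80.] xy [519.7  65.9] size [39.5 67.1] long 136.4
rect outer px [252.  65.] xy [508.2 -22.8] size [76.5 51. ] long 28.2
rect hole px [252.  63.] xy [503.8 -23.6] size [49.3 19. ] long 28.3
rect hole px [257.  72.] xy [507.9 -21.1] size [67.8 43.3] long 28.3
rect hole px [281. 271.] xy [708.5   1.3] size [20.3 20.5] long 157.1
rect hole px [282. 245.] xy [678.9   0.9] size [11.9 30. ] long 170.4
```

View pics/w29.png

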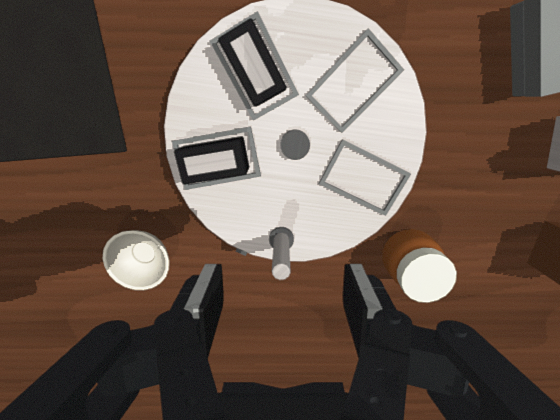

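Call:
play_rows([
  [[0,0,0.09],[-0.006,0.05,0],-1],
  [[0,0,0.09],[-0.006,0.05,0],-1],
  [[0,0,0.09],[-0.006,0.05,0],-1],
  [[0,0,0.09],[-0.006,0.05,0],-1],
  [[0,0,0.09],[-0.006,0.05,-0.015],-1],
  [[0,0,0.09],[-0.008,0.052,-0.02],-1],
  [[0,0,0],[0,0,0],-1],
  [[0,0,0],[0,0,0],-1],
  [[0,0,0],[0,0,0],-1],
], newtons=40)

```text
time_s: 43.65
tool_pos: [0.5752, 0.3028, 0.173]
tcp_rot: [-0.682, 0.682, 0.189, -0.188]
contact_force: [0.0, 0.1, -0.0]
width: 0.0852
```

```bash
python3 - <<'E'
from meas import *
b,d,C,o=shot("wrist","w30.png"); print(o["tool_pos"]);print(np.round(tool(o),4))
cv2.imwrite("pics/c30.png",cv2.resize(b[150:350,180:400],None,fx=3,fy=3,interpolation=2)); rings(b,C)
E
```

```text
[0.57518934 0.30278329 0.17297757]
[[ 8.581e-01  9.000e-04 -5.135e-01]
 [ 5.135e-01  1.000e-04  8.581e-01]
 [ 9.000e-04 -1.000e+00 -3.000e-04]]
ring [285.   60.4] 902 [483.8 251. ] [36.5 36.5] 80.8
ring [20.6 65.3] 1325 [593.   84.4] [39.7 27.8] 64.3
ring [396.9  98.6] 985 [462.6 339. ] [36.7 37.1] 13.0
```

View pics/c30.png

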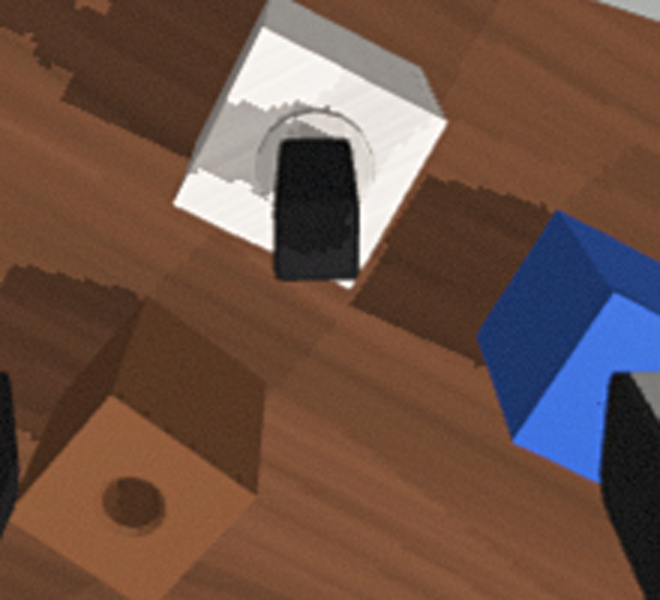

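Call:
play_rows([
  [[0,0,0],[-0.0012,0.0008,-0.03],-1],
  [[0,0,0],[0,0,-0.03],-1],
  [[0,0,0],[0,0,-0.0305],-1],
  [[0,0,0],[0,0,0],-1],
  [[0,0,0],[0,0,0],1],
  [[0,0,0],[0,0,0],1],
  [[0,0,0],[0,0,0],1],
  [[0,0,0],[0,0,0],1],
  [[0,0,0],[0,0,0],1],
  [[0,0,0],[0,0,0],1],
], newtons=60)

```text
time_s: 44.95
tool_pos: [0.5736, 0.3049, 0.0829]
tcp_rot: [0.681, -0.681, -0.19, 0.188]
contact_force: [-0.7, -0.4, 5.4]
width: 0.0173
```

```bash
python3 - <<'E'
from meas import *
o=monitor.get_obs(); print(o["tool_pos"],o["width"],o["contact_force"])
E
```

```text
[0.57356973 0.30485786 0.08292728] 0.017339646739365656 [-0.66336087 -0.42560954  5.43738698]
```

Call:
play_rows([
  [[0,0,0],[0,0,0.02],1],
  [[0,0,0],[0,0,0.03],1],
  [[0,0,0],[0,0,0.035],1],
  [[0,0,0],[0,0,0],1],
  [[0,0,0],[-0.056,0.0165,0],1],
  [[0,0,0],[-0.056,0.0165,0],1],
  [[0,0,0],[0,0,-0.02],1],
  [[0,0,0],[0,0,0],1],
  [[0,0,0],[0,0,0],1],
])

```text
time_s: 46.08
tool_pos: [0.4611, 0.3373, 0.1465]
tcp_rot: [-0.681, 0.681, 0.188, -0.189]
contact_force: [0.1, -0.0, -0.7]
width: 0.0172
```

```bash
python3 - <<'E'
from meas import *
b,d,C,o=shot("wrist","w31.png"); print(o["tool_pos"],o["width"],o["contact_force"]); rings(b,C)
b,d,C,_=shot("side","s31.png");x,y=proj(C,[.461,.338,.06])[0].astype(int);cv2.imwrite("pics/s31c.png",cv2.resize(b[y-60:y+60,x-80:x+80],None,fx=5,fy=5,interpolation=2))
print([((proj(C,[o["tool_pos"][0],o["tool_pos"][1],z])[0]-[x-80,y-60])*5).round(1) for z in (.04,o["tool_pos"][2]-.0769)])
E
```

```text
[0.46114111 0.33732431 0.14654097] 0.017158970397796146 [ 0.11109689 -0.01153674 -0.65310999]
[array([405. , 327.6]), array([404. , 284.7])]
```

View pics/s31c.png

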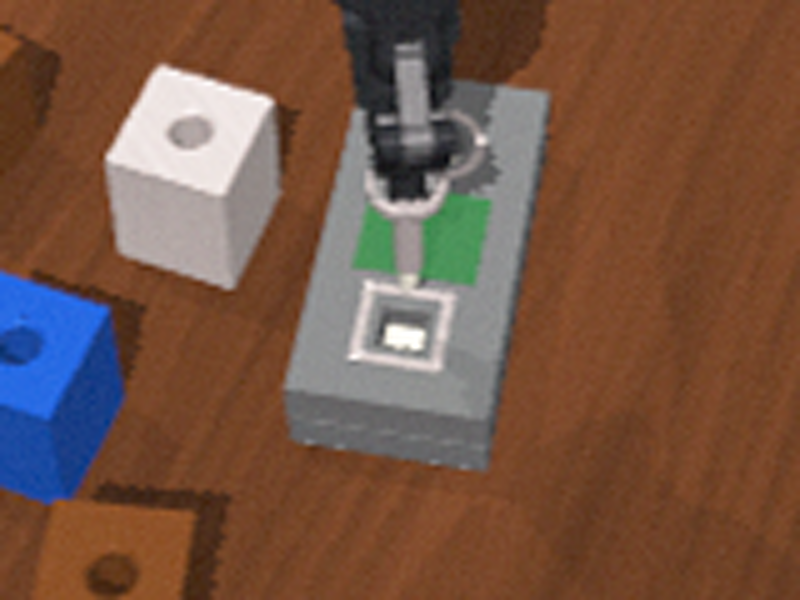

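View pics/w31.png

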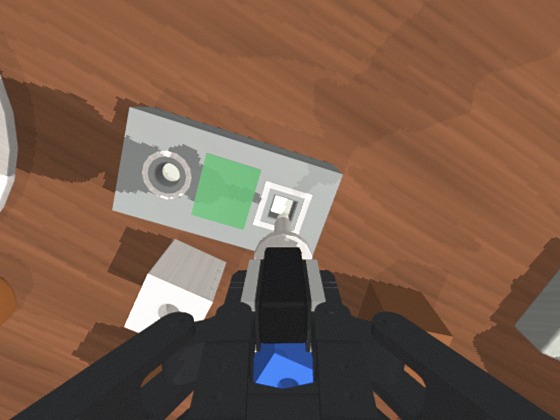

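Call:
play_rows([
  [[0,0,0],[0.0005,0.0003,-0.015],1],
  [[0,0,0],[0,0,-0.015],1],
  [[0,0,0],[0,0,-0.01],1],
  [[0,0,0],[0,0,-0.0065],1],
  [[0,0,0],[0,0,-0.002],1],
  [[0,0,0],[0,0,0],1],
  [[0,0,0],[0,0,0],1],
])

```text
time_s: 47.05
tool_pos: [0.4612, 0.3377, 0.0997]
tcp_rot: [-0.681, 0.681, 0.189, -0.189]
contact_force: [-3.4, -2.6, 8.6]
width: 0.0173
```

```bash
python3 - <<'E'
from meas import *
o=monitor.get_obs(); print(o["tool_pos"],o["contact_force"])
b,d,C,_=shot("side","s32.png");x,y=proj(C,[.461,.338,.06])[0].astype(int);cv2.imwrite("pics/s32c.png",cv2.resize(b[y-60:y+60,x-80:x+80],None,fx=5,fy=5,interpolation=2))
E
```

```text
[0.46118719 0.33769774 0.09965873] [-3.39047112 -2.5993995   8.64850418]
```

View pics/s32c.png

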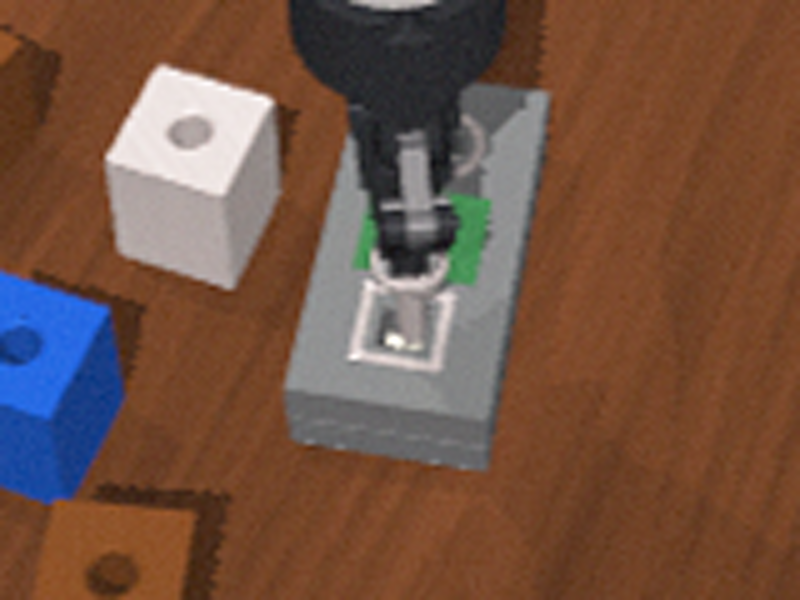

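Call:
play_rows([
  [[0,0,0],[0,0,-0.0015],1],
  [[0,0,0],[0,0,0],1],
  [[0,0,0],[0,0,0],1],
])

```text
time_s: 47.48
tool_pos: [0.4616, 0.3379, 0.0994]
tcp_rot: [0.681, -0.681, -0.19, 0.189]
contact_force: [-5.3, -2.8, 15.9]
width: 0.0175
```

Call:
play_rows([
  [[0,0,0],[0,0,0.015],1],
  [[0,0,0],[0,0,0.03],1],
  [[0,0,0],[0,0,0.025],1],
  [[0,0,0],[0.056,-0.0165,0],1],
  [[0,0,0],[0.056,-0.0165,0],1],
  [[0,0,0],[0,0,0],1],
  [[0,0,0],[0,0,0],1],
  [[0,0,0],[0,0,0],1],
])

```text
time_s: 48.48
tool_pos: [0.5722, 0.3054, 0.1672]
tcp_rot: [0.681, -0.681, -0.189, 0.19]
contact_force: [-0.2, -0.4, -0.5]
width: 0.017
```

```bash
python3 - <<'E'
from meas import *
b,d,C,o=shot("wrist","w33.png");print(o["tool_pos"],o["width"],o["contact_force"])
a=[cv2.resize(cv2.imread(f"pics/{n}.png")[190:260,240:325],None,fx=4.5,fy=4.5,interpolation=2) for n in("w20","w33")]
cv2.imwrite("pics/c33.png",np.hstack(a))
E
```

```text
[0.57220656 0.30541766 0.16715489] 0.016998894027334503 [-0.15666301 -0.43758992 -0.49006381]
```

View pics/c33.png

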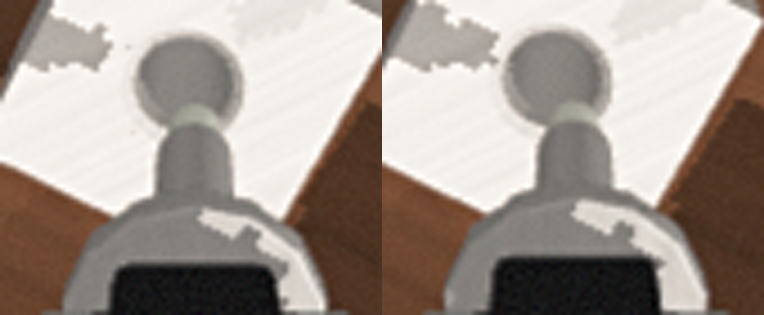

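Call:
play_rows([
  [[0,0,0],[0.002,-0.0018,-0.005],1],
  [[0,0,0],[0,0,0],1],
  [[0,0,0],[0,0,-0.015],1],
  [[0,0,0],[0,0,-0.02],1],
  [[0,0,0],[0,0,-0.02],1],
  [[0,0,0],[0,0,-0.014],1],
  [[0,0,0],[0,0,-0.005],1],
  [[0,0,0],[0,0,0],1],
  [[0,0,0],[0,0,0],1],
])

```text
time_s: 49.65
tool_pos: [0.5761, 0.3034, 0.0889]
tcp_rot: [0.681, -0.681, -0.19, 0.188]
contact_force: [0.9, -0.4, -0.3]
width: 0.0172
```

```bash
python3 - <<'E'
from meas import *
b,d,C,o=shot("wrist","w34.png");print(o["tool_pos"],o["width"],o["contact_force"])
E
```

```text
[0.57612059 0.30339057 0.08889423] 0.017222641909322763 [ 0.94898302 -0.36103397 -0.32543026]
```

In the hole with no load. I'll seat it, release and back away.

Call:
play_rows([
  [[0,0,0],[-0.0018,0.0003,-0.003],1],
  [[0,0,0],[0,0,-0.0025],1],
  [[0,0,0],[0,0,0],1],
  [[0,0,0],[0,0,0],1],
])

```text
time_s: 50.2
tool_pos: [0.5737, 0.3035, 0.0829]
tcp_rot: [0.681, -0.681, -0.189, 0.189]
contact_force: [-1.8, -0.2, 3.4]
width: 0.0172
```

Call:
play_rows([
  [[0,0,0],[0,0,0],0],
  [[0,0,0],[0,0,0],-0.4],
  [[0,0,0],[0,0,0],-0.4],
  [[0,0,0],[0,0,0],-0.4],
  [[0,0,0],[0,0,0.03],-0.4],
  [[0,0,0],[0,0,0.04],-0.4],
  [[0,0,0],[-0.02,0,0.05],-0.4],
  [[0,0,0],[-0.05,0,0.03],-0.4],
  [[0,0,0],[-0.05,0,0.02],-0.4],
  [[0,0,0],[0,0,0],-0.4],
  [[0,0,0],[0,0,0],-0.4],
])

```text
time_s: 51.58
tool_pos: [0.4541, 0.3035, 0.2526]
tcp_rot: [-0.681, 0.681, 0.189, -0.189]
contact_force: [0.3, -0.3, -0.1]
width: 0.0598
```

```bash
python3 - <<'E'
from meas import *
b,d,C,o=shot("wrist","w35.png");print(o["tool_pos"],o["width"],o["contact_force"],o["time_s"])
b,d,C,_=shot("side","s35.png");x,y=proj(C,[.574,.303,.08])[0].astype(int)
a=cv2.resize(b[y-60:y+60,x-80:x+80],None,fx=5,fy=5,interpolation=2);cv2.imwrite("pics/s35c.png",a)
x,y=proj(C,[.572,.013,.03])[0].astype(int);cv2.imwrite("pics/s35d.png",cv2.resize(b[y-60:y+60,x-80:x+80],None,fx=5,fy=5,interpolation=2))
b,d,C,_=shot("top","t35.png")
# heights of specimen tops via depth
m=cv2.cvtColor(b,cv2.COLOR_BGR2GRAY)
pockets(b,C,(255,150,352,245))
E
```

```text
[0.4540965  0.30353055 0.25255466] 0.059817150922989094 [ 0.28055287 -0.29485209 -0.13114248] 51.575
rect outer px [317. 219.] xy [505.8 -21.7] size [71.1 48.4] long 29.7
rect outer px [285. 215.] xy [519.   66.3] size [70.6 78.2] long 133.3
rect outer px [330. 191.] xy [583.9 -60.2] size [46.9 75.9] long 99.7
```

View pics/s35c.png

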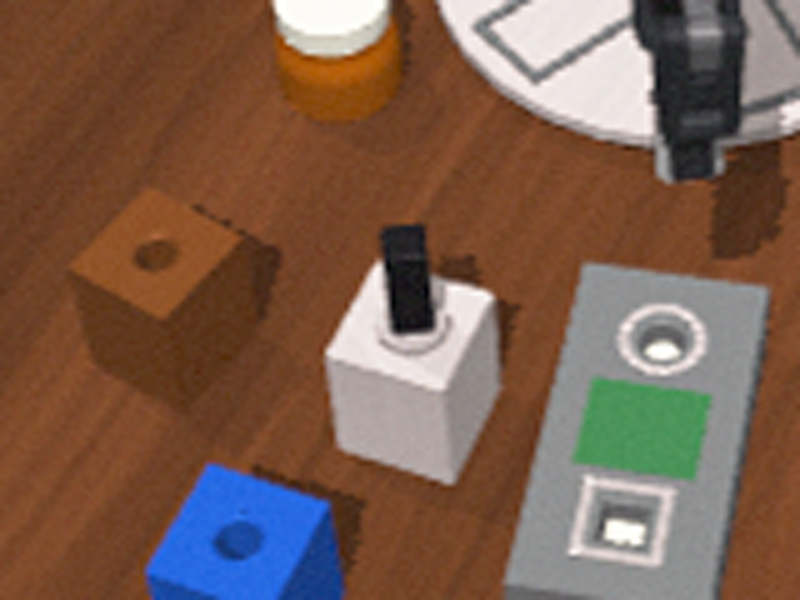

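View pics/s35d.png

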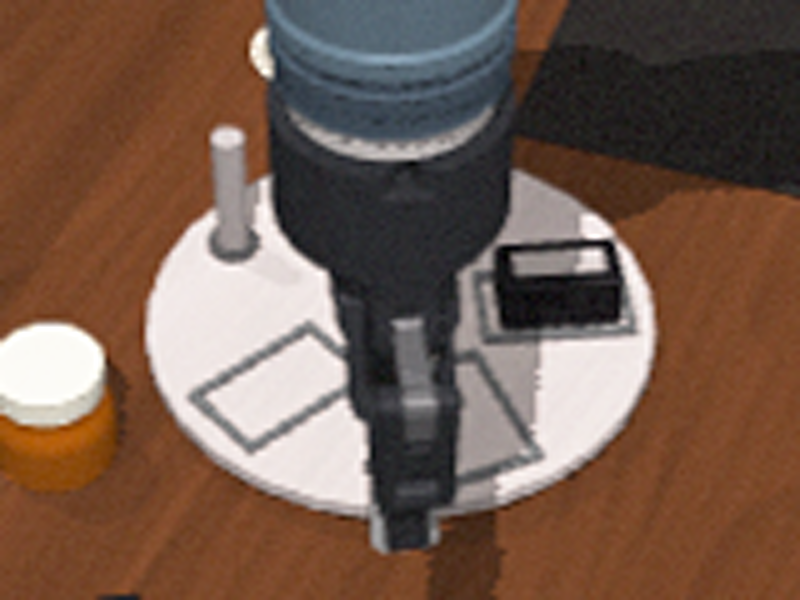

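View pics/t35.png

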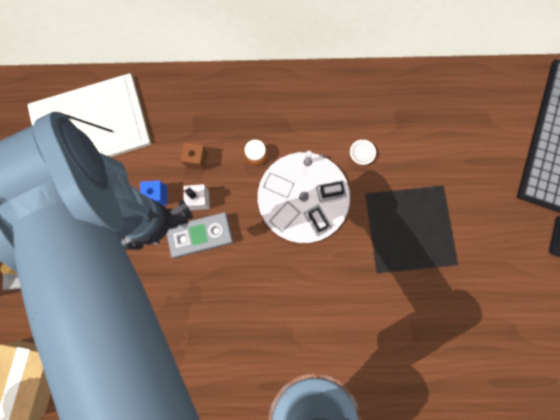

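```bash
python3 - <<'E'
from meas import *
b,d,C,o=shot("top","t36.png")
f,cx,cy,R,t=C
for u,v in((331,190),(318,220),(312,188),(304,230)):
    Z=np.median(d[v-1:v+2,u-1:u+2]); print((u,v),(R@np.array([(u-cx)/f*Z,(v-cy)/f*Z,Z])+t).round(4))
cv2.imwrite("pics/c36.png",cv2.resize(b[150:250,250:360],None,fx=6,fy=6,interpolation=2))
E
```

```text
(331, 190) [ 0.5804 -0.0593  0.0501]
(318, 220) [ 0.5006 -0.022   0.052 ]
(312, 188) [ 0.5935 -0.0111  0.0218]
(304, 230) [0.4791 0.0138 0.0207]
```

View pics/c36.png

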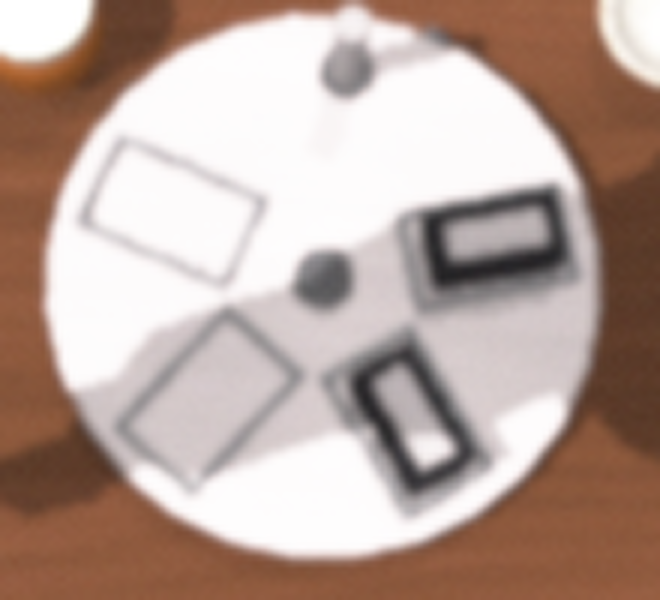

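Both blocks are flat in their pockets, with tops at about 50–52 mm. The carousel is at its stop and the stylus is hanging in its stand. Handing in.

```bash
python3 -c "
from bench import sign_off
print(sign_off())"
```

```text
the job is handed in; nothing more can be done
None
```

The job is done and handed in at about 51.6 s of the 210 s allowed; signing off gave no verdict.

- **Specimens:** Two were present. I laid them in pockets 2 and 3, steel strip up. In the last top view both lie inside their rims. Their tops read about 50 and 52 mm in depth against 52 mm expected.
- **Zero button:** I pressed the button in the round well until it bottomed at about 13 N. I then parked the stylus, so the carousel was turned with it in the stand.
- **Carousel:** I turned it about 6.5 rad counter-clockwise until it stalled against the stop at 20 N. A wrist view after release put the crank at −7.6°, matching the stall position, and the last top view shows it about the same.
- **Store button:** I pressed the button in the square well until it bottomed at about 16 N.
- **Stylus and bystanders:** The stylus hangs upright in the aluminium stand with its collar seated. The jar and dish appear not to have moved, and the robot was clear of everything.

- **No direct button reading:** I judged both presses from force and depth.
- **Camera offset:** The top and wrist cameras disagreed by 3–4 mm, so I placed things by relative measurement in the wrist view and, for the wells, checked the aim in the side view.
- **Carousel before cranking:** It had turned by about 1.5°, far below the 0.8 rad limit.

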